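# Build up a clutch hub damper pack on the assembly mandrel

## Robot

A 7-joint arm with a two-finger parallel gripper is mounted at the origin on a cart in front of the work surface, level with it; the furniture and walls round the work are solid. World frame = base frame: x ahead of the robot, y to its left, z up, the work surface at z = 0. Lengths are in m, angles in rad, forces in N, time in s.
With the tool pointing down it reaches from about 0.4 to 0.875 m from the base axis. Payload 4.4 kg.
Tool frame: the origin (TCP) lies on the centre line of the jaws, within the pads' length; the fingertips stand arm.tip_reach ahead of it and the grasp point (between the pads) lies 11 mm behind it (arm.tip_reach is the distance from the TCP to the fingertips, in m); z points along the fingers, y is the direction in which the jaws open and shut (so a half turn about z gives the same grasp; the last joint's range is limited). The gripper opens to 85 mm and grips with 20 to 120 N. Pads are 22 mm wide; open, the fingers measure 114 mm over their backs; the gripper's body (76 mm by 85 mm) begins 54 mm behind the grasp point. The pads swing forward as they close: fully open they stand 13 mm farther back than shut.
Start: joints at [1.197, 0.628, 0.038, 1.517, -0.027, 0.996, -0.02], TCP at [0.197, -0.619, 0.205] pointing down, gripper open.
Joint ranges: [-3.06, 3.06], [-0.37, 2.12], [-1.25, 1.32], [0.18, 2.47], [-1.1, 4.24], [0.23, 1.98], [-2.94, 2.94]. Speed limits (rad/s): [2.57, 2.57, 3.14, 3.14, 3.14, 3.14, 3.14].

## Interface

Orientations are given as a unit quaternion [x, y, z, w].
In Python, from workcell import arm, optics, sign_off gives the robot as it stands. The module is installed in compiled form; this text tells all that it offers.
- The arm moves only by the tool jog_arm, never from a script. Its argument "plan" is one flat list of numbers, 6 for each row, row after row: the shift along the world's x, y, z in m, then the turn, a rotation vector about the world's x, y, z in rad. A call has exactly 10 rows; each row shifts and turns the pose as measured when the row begins; what a row does not reach is not made up. A row lasts 1/12 s, in which the tool goes at most 41.7 mm and 7.16 degrees, less where a joint would pass 70% of its speed; a pose out of reach is approached as far as the arm can. A call is refused whole if a number of a shift passes 0.0417 or a number of a turn 0.125, either way. A call with a gripper value outside its range is refused whole. "claw" is the closure, from 0 (fully open) to 1 (shut), set as the call begins (left out, the last holds). The fingers move at their own pace and stop on an object; the grip force is fixed at half the most. Time passes only in rows, so rows that do not move let the fingers close, or fill a call up. It gives the time, the measured TCP pose, the force and the opening at its end, in the units of the state.
- arm.state(): the state, without advancing time (a new reading comes with each control period).
- optics.read_camera(name): name is "scene" or "top" or "wrist"; returns a dict with "frame" (420x560x3 uint8, red, green, blue), "depth" (420x560 float32, m along the optical axis (not along the pixel's ray), 0 where there is no reading), "fx", "fy", "cx", "cy" (pixels), "T" (4x4, takes a point from camera to world coordinates); the wrist camera has in their place "tool_from_camera" (4x4, takes a point from camera to tool coordinates, whose origin is the TCP and whose axes are the flange's). Camera axes: x right, y up, looking along -z (the intrinsics and any distortion apply to the point x, -y, -z); pixel columns grow to the right and rows downward; lengths in m; the calibration is good to about 2 mm. A picture is of the moment at which its call begins: read the wrist's pose just before it.
- sign_off(): hands the job in, once; it reports no verdict.
The state is a dict: "time": time; "joints": joint angles; "joint_vel": joint speeds; "effort": joint torques, N m; "position": TCP position; "tool_rot": TCP orientation; "force": force on the tool from outside, world axes, zero at the start; "wrist_torque": the same for the moment, N m; "finger_gap": finger opening in m.
Only numpy, scipy, OpenCV 4.12 (cv2) and the standard library are available. Lean on these libraries where they do the work, as an engineer would, in place of code of your own. Each camera call takes 0.05 s, during which the arm holds its last target. There are 200 camera calls.

## Task

Build up the clutch hub's damper pack on the mandrel: set the hub on the mandrel pin with its flange fully down on the seat, then slip over the hub's barrel, in this order, the brown friction washer, the disc spring and the thrust ring, each lying flat on the one before. The smallest ring, a plain grey spacer, is not part of this pack: leave it where it lies.

Things in the scene. Friction and masses are not known exactly. Their poses are not given: they have to be found in the camera images.
- mandrel: fixed assembly mandrel, 95 mm high: dark round steel foot (72 mm across, 10 mm high), a column 30 mm thick that widens to a seat 40 mm across at 45 mm above the table, and on it an upright bright centring pin, 14 mm thick up to 87 mm, then tapering to a 6 mm nose at 95 mm. It stands elsewhere in each run. Origin on the pin's axis at table level, z up.
- mandrel_seat (a point): point on the mandrel's axis at the height of the seat (45 mm above the table), where the hub's flange rests; z up
- hub: loose bright steel hub, flange down, 0.22 kg, 44 mm high: flange 8 mm thick with four short arms (68 mm across the tips), above it a round barrel of 28 mm diameter up to 40 mm above the underside, chamfered to 22 mm at 44 mm. An 18 mm bore goes right through. Grip it across the barrel. Origin: centre of the flange's underside, z up.
- friction_washer: loose flat dark-brown fibre ring with eight fine radial grooves, outer diameter 62 mm, bore 32 mm, 7 mm thick, 0.05 kg. Origin: centre of its underside, z up. Grip it across the outer diameter.
- disc_spring: loose disc spring (rigid dished washer) of dark steel, lying wide edge down as it also goes on: outer diameter 56 mm with a 5 mm high upright outer edge, then rising as a cone to a bore of 32 mm; 9 mm high in all, 0.06 kg. Origin: centre of its underside, z up. Grip it across the outer edge, close to the table.
- thrust_ring: loose light-grey metal ring with three small dark holes in its top face, outer diameter 48 mm, bore 32 mm, 12 mm thick, 0.09 kg. Origin: centre of its underside, z up. Grip it across the outer diameter.
- spacer_ring: loose small plain grey ring, outer diameter 34 mm, bore about 22 mm, 9 mm high; not part of this pack. Origin: centre of its underside.
- disc_stack_front: fixed low stack of black clutch discs, 200 mm across, its top 92 mm above the table; an obstacle between the parts. Origin: centre of its underside.
- disc_stack_rear: fixed tall stack of black clutch discs, 200 mm across, its top at 200 mm above the table; an obstacle between the parts: carry things over it well clear, or round it. Origin: centre of its underside.
- tray_corner (a point): nearest corner, at its rim 45 mm above the table, of the fixed tray of coil springs, which extends from there to the left and away from the robot; an obstacle for the fingers

How it is judged:
By the outcome, as a careful person would: the job done as asked, in the order asked, and still so for the second after the job is handed in, with the robot touching nothing.
It also fails if it takes over 134 s, if anything falls off the work surface, if the arm or the gripper's body presses on something with over 40 N, if the wrist force passes 120 N, or if a joint passes its speed limit or range.

## Working session

There is one attempt and no reset: what is moved stays moved. The work goes in short steps, Python scripts to look and compute and a tool call to move; the robot and the scene stay as the last step left them, time stands still between calls to the robot, and variables do not carry over. Pictures are saved under pics/ and viewed, about 12 in all and at most 16, crops included, and the job is handed in when it is done.

Besides the shell and the picture viewer there is one more tool, called after "Call:" as name(argument=value, ...), one argument or row to a line, values as JSON. jog_arm: Moves the arm, as the interface text tells. Its arguments: {"type":"object","properties":{"plan":{"type":"array"},"claw":{"type":"number"}},"required":["plan"]}

```bash
mkdir -p pics; python3 - <<'E'
from workcell import arm, optics
import cv2,numpy as np
s=arm.state();print({k:np.round(v,4).tolist() for k,v in s.items()},arm.tip_reach)
for n in("scene","top"):
    c=optics.read_camera(n);cv2.imwrite(f"pics/{n}0.png",c["frame"][:,:,::-1]);np.savez(f"{n}0.npz",**c)
    print(n,[k for k in c],c["fx"],c["fy"],c["cx"],c["cy"],np.round(c["T"],3).tolist())
E
```

```text
{'time': 0.0, 'joints': [1.1972, 0.6294, 0.0384, 1.5184, -0.027, 0.9963, -0.02], 'joint_vel': [-0.001, -0.0013, 0.0008, 0.0003, 0.0005, -0.0011, -0.0017], 'effort': [-0.0003, -56.34, 1.2262, -19.3446, 0.0111, 0.0106, -0.0], 'position': [0.1967, -0.6188, 0.2039], 'tool_rot': [0.9882, 0.1533, -0.0002, -0.001], 'force': [0.5676, 0.2342, 0.1031], 'wrist_torque': [0.01, 0.0247, 0.0302], 'finger_gap': 0.0856} 0.008
scene ['frame', 'depth', 'fx', 'fy', 'cx', 'cy', 'T'] 408.24214707237655 408.24214707237655 274.4220470992099 206.4022101345513 [[0.538, 0.6, -0.592, -0.018], [-0.843, 0.385, -0.376, -0.452], [0.002, 0.702, 0.713, 0.669], [0.0, 0.0, 0.0, 1.0]]
top ['frame', 'depth', 'fx', 'fy', 'cx', 'cy', 'T'] 448.46164857084983 448.46164857084983 277.9211254177405 213.26679710927306 [[0.019, 0.993, -0.115, 0.401], [-1.0, 0.017, -0.02, -0.16], [-0.018, 0.115, 0.993, 1.038], [0.0, 0.0, 0.0, 1.0]]
```

View pics/top0.png

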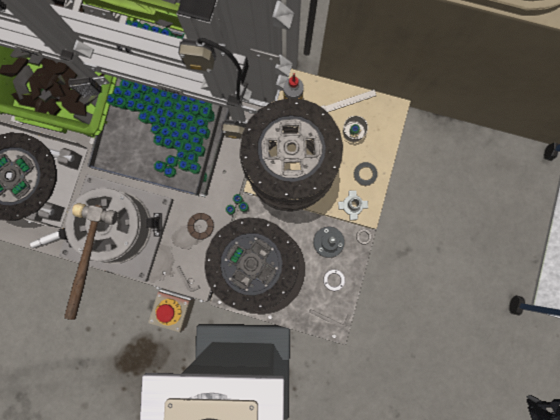

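View pics/scene0.png

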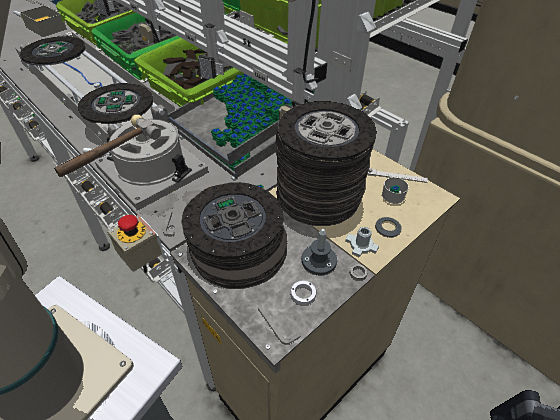

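Top view: the brown washer is at (200,226), left of the front stack. The dark ring (disc spring) is at (366,173), the hub at (353,205), the mandrel at (329,239), the thrust ring at (334,281) and the spacer at (364,237). I'll measure them with depth and view enlarged crops.

```bash
cat > h.py <<'E'
import numpy as np,cv2
def cloud(c,T=None):
    T=c["T"] if T is None else T
    d=np.asarray(c["depth"],float);v,u=np.mgrid[:d.shape[0],:d.shape[1]]
    P=np.stack([(u-c["cx"])/c["fx"]*d,-(v-c["cy"])/c["fy"]*d,-d],-1)
    P=P@T[:3,:3].T+T[:3,3];P[d<=0]=np.nan
    return P
E
python3 - <<'E'
from h import *
c=dict(np.load("top0.npz"));P=cloud(c)
for n,(u,v) in dict(washer=(200,226),spring=(366,173),hub=(353,205),mand=(329,239),thrust=(334,281),spacer=(364,237),cup=(354,130)).items():
    R=22;W=P[v-R:v+R,u-R:u+R].reshape(-1,3);tab=np.nanmedian(W[W[:,2]<.012][:,2]) if (W[:,2]<.012).any() else 0
    Q=W[(W[:,2]>tab+.004)&(np.hypot(*(W[:,:2]-P[v,u,:2]).T)<.042)]
    if n!='mand' : Q=Q[Q[:,2]<tab+.06]
    (x,y),r=cv2.minEnclosingCircle(Q[:,:2].astype(np.float32))
    print(n,np.round([tab,*P[v,u],x,y,r,np.percentile(Q[:,2],90),Q[:,2].max()],4),len(Q),Q.mean(0).round(4))
for n,(u,v) in dict(front=(250,265),rear=(291,148)).items(): print(n,P[v,u].round(3))
f=c["frame"][:,:,::-1]
cv2.imwrite("pics/crop.png",cv2.resize(f[110:300,180:380],None,fx=4,fy=3.15*4/3.15,interpolation=cv2.INTER_CUBIC)[:600*2:1])
im=cv2.resize(f[110:300,180:380],(632,600),interpolation=cv2.INTER_CUBIC);cv2.imwrite("pics/crop.png",im)
E
```

```text
washer [ 0.0009  0.4883  0.0424 -0.0019  0.4866  0.041   0.0324  0.0095  0.0133] 354 [0.4878 0.0413 0.0076]
spring [ 4.000e-04  6.198e-01 -3.439e-01 -6.000e-04  6.106e-01 -3.455e-01
  3.580e-02  1.030e-02  1.410e-02] 274 [ 0.6169 -0.3395  0.0078]
hub [ 0.0006  0.5433 -0.3132  0.0009  0.5448 -0.3117  0.0359  0.0415  0.0465] 446 [ 0.5412 -0.3095  0.0155]
mand [ 0.0007  0.4579 -0.2497  0.0888  0.4565 -0.2544  0.0364  0.047   0.0983] 765 [ 0.4554 -0.2537  0.0241]
thrust [ 0.      0.3674 -0.2702 -0.001   0.371  -0.2706  0.04    0.0141  0.0176] 214 [ 0.3709 -0.2675  0.0113]
spacer [-0.0008  0.4694 -0.3389 -0.0013  0.4715 -0.3354  0.0384  0.0104  0.0142] 141 [ 0.4706 -0.3321  0.007 ]
cup [ 5.000e-04  7.144e-01 -3.116e-01  2.800e-02  7.161e-01 -3.097e-01
  3.220e-02  3.390e-02  3.990e-02] 382 [ 0.7208 -0.3135  0.0208]
front [ 0.4   -0.077  0.001]
rear [ 0.677 -0.167  0.002]
```

View pics/crop.png

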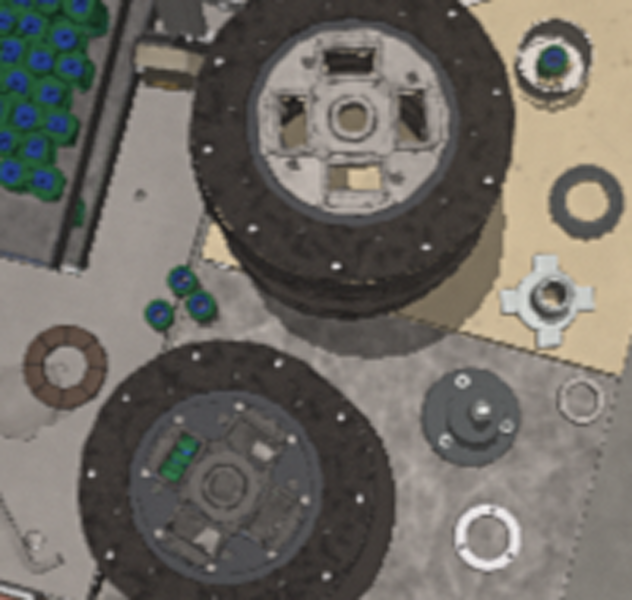

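Top view crop: the brown grooved washer is at left, and the flat dark disc spring, four-armed hub, mandrel, spacer and thrust ring with its holes are at right. I'll move the wrist camera above the hub, spring and mandrel.

Call:
jog_arm(
  plan=[0.028,0.026,0.008,0,0,0,0.028,0.026,0.008,0,0,0,0.028,0.026,0.008,0,0,0,0.028,0.026,0.008,0,0,0,0.028,0.026,0.008,0,0,0,0.028,0.026,0.008,0,0,0,0.028,0.026,0.008,0,0,0,0.028,0.026,0.008,0,0,0,0.028,0.026,0.008,0,0,0,0.028,0.026,0.008,0,0,0],
  claw=0,
)

```text
time: 0.93
position: [0.4705, -0.3509, 0.2803]
tool_rot: [0.99, 0.142, -0.007, -0.004]
force: [-0.6, -0.4, -0.5]
finger_gap: 0.0849
```

```bash
cat >> h.py <<'E'
from scipy.spatial.transform import Rotation as Ro
def wrist(name):
    from workcell import arm,optics
    s=arm.state();c=optics.read_camera("wrist")
    W=np.eye(4);W[:3,:3]=Ro.from_quat(s["tool_rot"]).as_matrix();W[:3,3]=s["position"]
    c["T"]=W@c["tool_from_camera"];cv2.imwrite(f"pics/{name}.png",c["frame"][:,:,::-1]);np.savez(name+".npz",**c)
    print("t",s["time"],"pos",np.round(s["position"],4),"q",np.round(s["tool_rot"],4),"F",np.round(s["force"],1),"gap",s["finger_gap"])
    return c
def atz(c,u,v,z):
    "world point of pixel at height z"
    T=c["T"];d=T[:3,:3]@np.array([(u-c["cx"])/c["fx"],-(v-c["cy"])/c["fy"],-1.]);return T[:3,3]+d*(z-T[2,3])/d[2]
E
python3 - <<'E'
from h import *
c=wrist("w1");print(np.round(c["tool_from_camera"],3).tolist(),c["fx"],c.keys())
E
```

```text
t 0.9333 pos [ 0.4705 -0.3509  0.2803] q [ 0.9898  0.1419 -0.0073 -0.0045] F [-0.6 -0.4 -0.5] gap 0.08494278905959919
[[-0.0, 0.952, 0.307, 0.079], [1.0, 0.0, 0.0, 0.0], [0.0, 0.307, -0.952, -0.17], [0.0, 0.0, 0.0, 1.0]] 289.7463951159881 dict_keys(['frame', 'depth', 'fx', 'fy', 'cx', 'cy', 'tool_from_camera', 'T'])
```

View pics/w1.png

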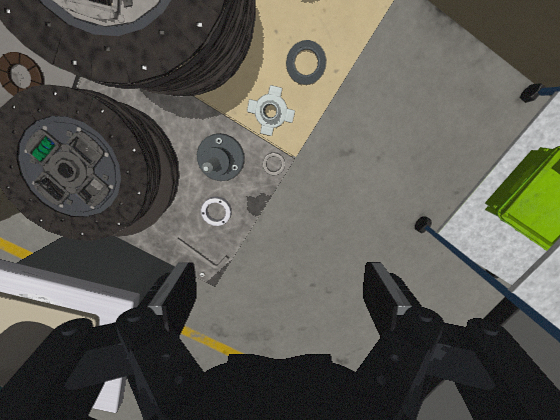

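Wrist view: hub bore at about (270,111), spring (306,62), pin nose (208,160), thrust ring (216,212), spacer (273,164) and washer (19,74). I'll convert these to world positions.

```bash
python3 - <<'E'
from h import *
c=dict(np.load("w1.npz"));P=cloud(c)
print("px(spring/thrust/mandrel)",)
for n,(u,v,z) in dict(hub=(270,111,.044),spring=(306,62,.009),pin=(208,160,.095),foot=(220,156,.01),thrust=(216,212,.012),spacer=(273,164,.009),washer=(19,74,.007)).items():
    print(n,atz(c,u,v,z).round(4),P[v,u].round(4))
t=dict(np.load("top0.npz"))
for n,(u,v,z) in dict(hub=(354,203.5,.044),spring=(366,173.7,.009),pin=(332.5,239.5,.095),foot=(329.2,242,.01),thrust=(334.3,280,.012),spacer=(364,237,.009),washer=(200.5,226,.007),front=(255,265,.092),rear=(292,148,.2)).items():
    print("top",n,atz(t,u,v,z).round(4))
E
```

```text
px(spring/thrust/mandrel)
hub [ 0.5439 -0.314   0.044 ] [ 0.5433 -0.3123  0.0009]
spring [ 0.6184 -0.3427  0.009 ] [ 0.6197 -0.3429  0.0011]
pin [ 0.4685 -0.2585  0.095 ] [ 0.4631 -0.2537  0.0712]
foot [ 0.4602 -0.2576  0.01  ] [ 0.4675 -0.2635  0.0462]
thrust [ 0.3714 -0.2712  0.012 ] [ 0.367  -0.2697  0.001 ]
spacer [ 0.471  -0.3378  0.009 ] [ 0.4696 -0.3379  0.0013]
washer [0.4918 0.0394 0.007 ] [0.4911 0.0436 0.002 ]
top hub [ 0.5408 -0.3091  0.044 ]
top spring [ 0.6161 -0.3422  0.009 ]
top pin [ 0.4566 -0.2565  0.095 ]
top foot [ 0.4558 -0.2576  0.01  ]
top thrust [ 0.3701 -0.2695  0.012 ]
top spacer [ 0.4687 -0.3371  0.009 ]
top washer [0.4876 0.0395 0.007 ]
top front [ 0.4004 -0.0948  0.092 ]
top rear [ 0.6241 -0.1676  0.2   ]
```

```bash
cat >> h.py <<'E'
def to(x,y,z,yaw_deg=None):
    "remaining shift and rotvec to target; yaw = direction of tool x, tool down"
    from workcell import arm
    s=arm.state();R=Ro.from_quat(s["tool_rot"]);m=R.as_matrix();y0=np.degrees(np.arctan2(m[1,0],m[0,0]))
    if yaw_deg is None: yaw_deg=y0
    D=Ro.from_euler("z",yaw_deg,degrees=True)*Ro.from_euler("x",180,degrees=True)
    print("t",round(s["time"],2),"yaw",y0.round(1),"shift",(np.array([x,y,z])-s["position"]).round(4),"rot",(D*R.inv()).as_rotvec().round(4),"F",np.round(s["force"],1),"gap",round(s["finger_gap"],4),"j7",np.round(s["joints"],2))
E
python3 -c "
from h import *
to(.5415,-.3105,.13)"
```

```text
t 0.98 yaw 17.0 shift [ 0.0617  0.0317 -0.1518] rot [-0.0117 -0.0071  0.    ] F [6.7 5.4 1.1] gap 0.0856 j7 [ 0.57  0.47  0.01  1.58 -0.01  1.1  -0.69]
```

Call:
jog_arm(
  plan=[0.008,0.004,-0.02,-0.0015,-0.001,0,0.008,0.004,-0.02,-0.0015,-0.001,0,0.008,0.004,-0.02,-0.0015,-0.001,0,0.008,0.004,-0.02,-0.0015,-0.001,0,0.008,0.004,-0.02,-0.0015,-0.001,0,0.008,0.004,-0.02,-0.0015,-0.001,0,0.008,0.004,-0.02,-0.0015,-0.001,0,0.006,0.003,-0.01,-0.0015,-0.001,0,0,0,0,0,0,0,0,0,0,0,0,0],
)

```text
time: 1.82
position: [0.548, -0.3031, 0.1245]
tool_rot: [0.988, 0.155, 0.002, -0.0]
force: [-0.3, -0.3, 0.7]
finger_gap: 0.0852
```

```bash
python3 -c "
from h import *
c=wrist('w2');to(.5415,-.3105,.03)"
```

```text
t 1.8167 pos [ 0.548  -0.3031  0.1245] q [ 9.879e-01  1.550e-01  1.500e-03 -1.000e-04] F [-0.3 -0.3  0.7] gap 0.08518537834324108
t 1.87 yaw 17.8 shift [-0.0066 -0.0074 -0.0948] rot [-0.0006  0.0034  0.    ] F [ 0.6 -0.1 -1.1] gap 0.0855 j7 [ 0.46  0.68  0.01  1.67 -0.01  0.79 -0.79]
```

View pics/w2.png

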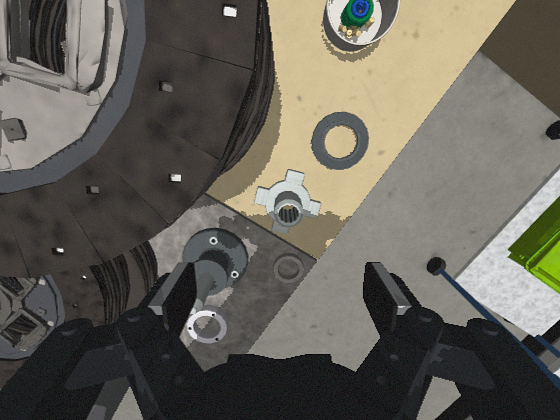

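```bash
python3 - <<'E'
from h import *
c=dict(np.load("w2.npz"));P=cloud(c)
for n,(u,v,z) in dict(hub=(288,208,.044),spring=(340,140,.009),spacer=(288,268,.009)).items(): print(n,atz(c,u,v,z).round(4))
W=P[160:250,240:340].reshape(-1,3)
q=W[(W[:,2]>.03)&(W[:,2]<.06)];print(len(q),q.min(0),q.max(0),np.median(q,0))
m=c["frame"][190:228,270:308,::-1];cv2.imwrite("pics/z.png",cv2.resize(c["frame"][150:290,220:400,::-1],(720,560),interpolation=cv2.INTER_CUBIC))
E
```

```text
hub [ 0.5494 -0.3111  0.044 ]
spring [ 0.6197 -0.3416  0.009 ]
spacer [ 0.473  -0.3375  0.009 ]
550 [ 0.53062498 -0.32678447  0.03002172] [ 0.57915331 -0.25855453  0.05046883] [ 0.54569538 -0.31265063  0.04165801]
```

View pics/z.png

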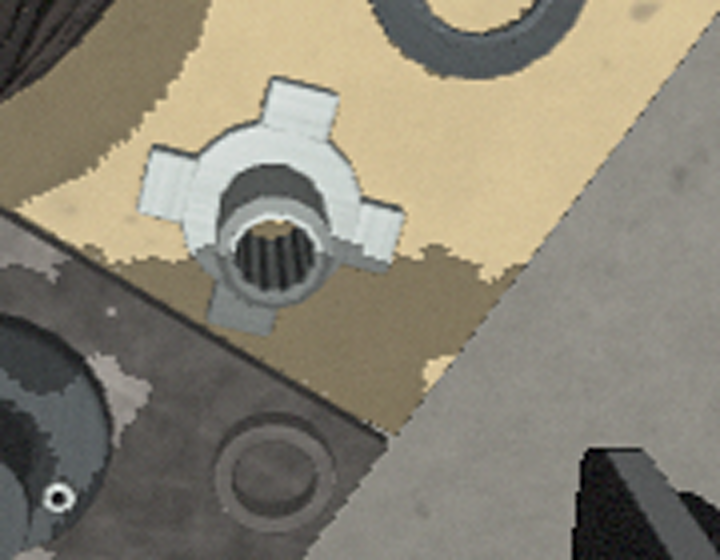

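Enlarged: barrel top ring centred at about (289,213), which gives the hub at (0.545,-0.312). I'll descend and grip.

Call:
jog_arm(
  plan=[-0.001,-0.004,0,0,0.003,0,-0.001,-0.004,0,0,0,0,0,0,0,0,0,0,0,0,-0.02,0,0,0,0,0,-0.02,0,0,0,0,0,-0.02,0,0,0,0,0,-0.02,0,0,0,0,0,-0.01,0,0,0,0,0,-0.003,0,0,0,0,0,0,0,0,0],
)

```text
time: 2.7
position: [0.5487, -0.3226, 0.0401]
tool_rot: [0.989, 0.15, 0.007, 0.007]
force: [0.4, -0.6, 0.7]
finger_gap: 0.0853
```

```bash
python3 -c "
from h import *
to(.545,-.312,.021)"
```

```text
t 2.7 yaw 17.3 shift [-0.0037  0.0106 -0.0191] rot [0.0125 0.0169 0.0001] F [ 0.4 -0.6  0.7] gap 0.0853 j7 [ 0.48  0.8   0.01  1.71 -0.    0.61 -0.78]
```

Call:
jog_arm(
  plan=[-0.001,0.003,-0.003,0.003,0.004,0,-0.001,0.003,-0.003,0.003,0.004,0,-0.001,0.003,-0.003,0.003,0.004,0,-0.001,0.002,-0.003,0.003,0.004,0,0,0,-0.003,0,0,0,0,0,-0.003,0,0,0,0,0,0,0,0,0,0,0,0,0,0,0,0,0,0,0,0,0,0,0,0,0,0,0],
)

```text
time: 3.53
position: [0.5475, -0.3119, 0.0252]
tool_rot: [0.989, 0.151, 0.003, 0.002]
force: [0.0, 0.4, -0.3]
finger_gap: 0.0854
```

```bash
python3 -c "
from h import *
to(.545,-.312,.021)"
```

```text
t 3.53 yaw 17.3 shift [-0.0025 -0.0001 -0.0042] rot [0.0028 0.0061 0.    ] F [ 0.   0.4 -0.3] gap 0.0854 j7 [ 0.47  0.82  0.    1.71 -0.01  0.6  -0.79]
```

Call:
jog_arm(
  plan=[-0.001,0,-0.002,0.002,0.003,0,-0.001,0,-0.002,0.001,0.003,0,0,0,0,0,0,0,0,0,0,0,0,0,0,0,0,0,0,0,0,0,0,0,0,0,0,0,0,0,0,0,0,0,0,0,0,0,0,0,0,0,0,0,0,0,0,0,0,0],
  claw=1,
)

```text
time: 4.37
position: [0.5453, -0.3125, 0.0211]
tool_rot: [0.989, 0.15, -0.0, -0.0]
force: [0.4, -0.0, 0.4]
finger_gap: 0.0003
```

```bash
python3 -c "
from h import *
to(.545,-.312,.021)"
```

```text
t 4.37 yaw 17.3 shift [-0.0003  0.0005 -0.0001] rot [-0.     -0.0001  0.    ] F [ 0.4 -0.   0.4] gap 0.0003 j7 [ 0.47  0.83  0.01  1.71 -0.01  0.6  -0.79]
```

```bash
python3 -c "
from h import *
c=wrist('w3')"
```

```text
t 4.3667 pos [ 0.5453 -0.3125  0.0211] q [ 0.9886  0.1504 -0.     -0.    ] F [ 0.4 -0.   0.4] gap 0.0003238989671601029
```

View pics/w3.png

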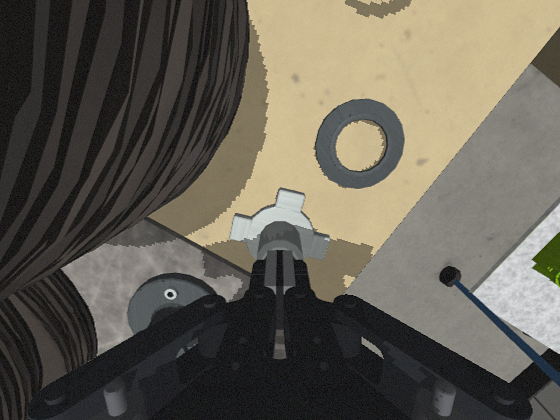

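```bash
python3 - <<'E'
from h import *
a=dict(np.load("w2.npz"));b=dict(np.load("w3.npz"))
def proj(c,p):
    q=np.linalg.inv(c["T"])@np.r_[p,1];return c["cx"]+c["fx"]*q[0]/-q[2],c["cy"]-c["fy"]*q[1]/-q[2]
print(a["cx"],a["cy"],a["fx"],a["fy"])
# flange arms tips mid-edge at z=.008
for n,c,pts in(("w2",a,[(220+305/4,150+86/4),(220+150/4,150+182/4),(220+395/4,150+235/4),(220+238/4,150+325/4)]),("w3",b,[(292,193),(238,228),(326,247)])):
    for p in pts: print(n,atz(c,*p,.008).round(4))
    print(n,"spring",atz(c,*((340,140) if n=="w2" else (360,144)),.009).round(4))
    print(n,"tip proj",proj(c,c["T"][:3,:3]@np.linalg.inv(c["tool_from_camera"])[:3,:3]@np.array([0,0,.008])+ (c["T"]@np.linalg.inv(c["tool_from_camera"]))[:3,3]))
P=cloud(b);print("tip px depth",[P[v,280].round(4).tolist() for v in(215,225,235,245,255,262,270)])
E
```

```text
279.2650289913475 208.40434831937858 289.7463951159881 289.7463951159881
w2 [ 0.5777 -0.3115  0.008 ]
w2 [ 0.5421 -0.2817  0.008 ]
w2 [ 0.5479 -0.3464  0.008 ]
w2 [ 0.5114 -0.3152  0.008 ]
w2 spring [ 0.6197 -0.3416  0.009 ]
w2 tip proj (np.float64(279.1257450248045), np.float64(239.34893128342293))
w3 [ 0.5771 -0.3114  0.008 ]
w3 [ 0.5429 -0.284   0.008 ]
w3 [ 0.5473 -0.3459  0.008 ]
w3 spring [ 0.6194 -0.3416  0.009 ]
w3 tip proj (np.float64(279.13145770307784), np.float64(239.3462275693426))
tip px depth [[0.5606, -0.3083, 0.009], [0.5571, -0.3094, 0.018], [0.5572, -0.3093, 0.0345], [0.5553, -0.3099, 0.0438], [0.556, -0.3096, 0.0575], [0.5566, -0.3094, 0.066], [0.5559, -0.3096, 0.0723]]
```

```bash
python3 - <<'E'
from h import *
b=dict(np.load("w3.npz"));P=cloud(b)
for v in range(222,300,4): print(v,[(round(P[v,u,0]*1e3),round(P[v,u,1]*1e3),round(P[v,u,2]*1e3),int(b["frame"][v,u].mean())) for u in(262,268,274,280,286,292,298)])
from workcell import arm
print(arm.state()["position"],arm.state()["force"],arm.tip_reach)
E
```

```text
222 [(552, -298, 9, 205), (553, -302, 9, 208), (556, -306, 11, 75), (557, -309, 13, 80), (558, -313, 11, 81), (558, -317, 9, 200), (559, -321, 9, 200)]
226 [(550, -299, 9, 203), (552, -303, 14, 77), (556, -306, 19, 83), (557, -309, 19, 86), (558, -313, 19, 78), (557, -318, 13, 73), (556, -322, 8, 120)]
230 [(547, -300, 9, 151), (553, -303, 21, 86), (556, -306, 26, 85), (557, -309, 26, 84), (558, -313, 26, 81), (557, -317, 21, 80), (554, -323, 8, 129)]
234 [(548, -300, 17, 76), (553, -303, 28, 86), (556, -306, 33, 83), (557, -309, 32, 84), (558, -313, 32, 71), (557, -317, 27, 75), (554, -323, 15, 72)]
238 [(548, -300, 25, 70), (553, -303, 34, 73), (556, -306, 38, 84), (557, -309, 38, 68), (558, -313, 39, 71), (557, -317, 33, 70), (554, -322, 24, 70)]
242 [(549, -301, 32, 69), (553, -303, 40, 79), (556, -306, 43, 99), (556, -310, 42, 100), (557, -313, 42, 101), (557, -317, 39, 70), (555, -321, 32, 73)]
246 [(550, -301, 39, 80), (552, -304, 42, 99), (554, -307, 44, 101), (555, -310, 45, 103), (556, -313, 44, 103), (556, -317, 43, 101), (555, -321, 37, 68)]
250 [(549, -301, 42, 100), (55
[... 918 characters left out ...]
 -304, 77, 75), (555, -307, 77, 72), (557, -309, 77, 22), (557, -312, 76, 75), (558, -315, 77, 69), (555, -319, 69, 41)]
278 [(550, -303, 73, 21), (555, -304, 80, 67), (556, -307, 81, 73), (557, -309, 81, 30), (557, -312, 80, 70), (558, -314, 81, 72), (555, -319, 73, 26)]
282 [(550, -303, 77, 27), (555, -305, 83, 66), (555, -307, 82, 71), (556, -310, 83, 18), (557, -312, 83, 73), (558, -314, 83, 72), (555, -318, 77, 16)]
286 [(555, -302, 87, 21), (555, -305, 86, 118), (555, -307, 85, 116), (556, -310, 86, 32), (557, -312, 85, 115), (557, -315, 85, 106), (559, -316, 87, 29)]Traceback (most recent call last):
  File "<stdin>", line 3, in <module>
ValueError: cannot convert float NaN to integer
```

The depth readings show the closed tips at z≈0.050 with the TCP reported at 0.021. That puts the real fingertips about 29 mm above the reported TCP, where the text has them 8 mm below it. So the jaws shut above the hub, which did not move. I'll trust the measurement, open up and check it again on the way down.

Call:
jog_arm(
  plan=[0,0,0,0,0,0,0,0,0,0,0,0,0,0,0,0,0,0,0,0,0,0,0,0,0,0,0,0,0,0,0,0,0,0,0,0,0,0,0,0,0,0,0,0,0,0,0,0,0,0,0,0,0,0,0,0,0,0,0,0],
  claw=0,
)

```text
time: 5.25
position: [0.5454, -0.3125, 0.0212]
tool_rot: [0.989, 0.15, 0.0, 0.0]
force: [0.0, 0.5, 0.0]
finger_gap: 0.0851
```

```bash
cat >> h.py <<'E'
def tips(c):
    "lowest z (tool frame) of the finger points, per side: depth points within pad width near the camera"
    P=cloud(c,c["tool_from_camera"]);m=(np.abs(P[...,0])<.014)&(np.abs(P[...,1])<.065)&(np.abs(P[...,1])>.0)
    return P,m
E
python3 - <<'E'
from h import *
c=wrist("w4");P=cloud(c,c["tool_from_camera"])*1e3
f=c["frame"].mean(-1)
for u in(166,172,178,184,372,378,384,390,396):
    print(u,[(v,*[int(round(x)) if x==x else None for x in P[v,u]]) for v in range(250,300,6)])
E
```

```text
t 5.25 pos [ 0.5454 -0.3125  0.0212] q [0.9886 0.1504 0.     0.    ] F [0.  0.5 0. ] gap 0.08513857753779791
166 [(250, -14, -82, 21), (256, -19, -83, 21), (262, -23, -83, 20), (268, -29, -84, 21), (274, 7, -54, -49), (280, 12, -48, -61), (286, 11, -47, -65), (292, 10, -46, -68), (298, 11, -44, -73)]
172 [(250, -14, -77, 20), (256, -19, -78, 21), (262, -24, -79, 20), (268, -29, -79, 21), (274, 11, -48, -56), (280, 11, -47, -59), (286, 12, -44, -66), (292, 11, -43, -69), (298, 10, -43, -71)]
178 [(250, -14, -73, 20), (256, -18, -73, 19), (262, -24, -74, 20), (268, 12, -47, -51), (274, 11, -45, -55), (280, 11, -44, -60), (286, 11, -42, -64), (292, 8, -43, -65), (298, 6, -43, -65)]
184 [(250, -14, -69, 21), (256, -18, -69, 20), (262, 11, -46, -44), (268, 12, -44, -50), (274, 11, -43, -55), (280, 9, -43, -56), (286, 6, -42, -57), (292, 4, -42, -58), (298, 1, -42, -59)]
372 [(250, -14, 68, 21), (256, -19, 68, 21), (262, 11, 45, -44), (268, 11, 43, -50), (274, 10, 43, -53), (280, 6, 43, -51), (286, 4, 43, -54), (292, 1, 43, -55), (298, -1, 43, -56)]
378 [(250, -14, 72, 21), (256, -432, 376, 823), (262, None, None, None), (268, 11, 46, -50), (274, 11, 44, -55), (280, 12, 43, -61), (286, 9, 43, -61), (292, 6, 43, -61), (298, 4, 43, -62)]
384 [(250, -407, 396, 823), (256, -431, 398, 821), (262, -454, 399, 817), (268, None, None, None), (274, 11, 47, -55), (280, 12, 45, -61), (286, 12, 44, -65), (292, 11, 43, -68), (298, 8, 43, -68)]
390 [(250, -404, 416, 818), (256, -430, 419, 819), (262, -456, 423, 820), (268, -480, 424, 816), (274, 7, 53, -48), (280, 12, 48, -61), (286, 11, 46, -64), (292, 12, 44, -70), (298, 11, 43, -73)]
396 [(250, -406, 440, 821), (256, -429, 441, 817), (262, -456, 446, 821), (268, -481, 448, 819), (274, -511, 455, 826), (280, 7, 53, -54), (286, 11, 49, -65), (292, 12, 47, -70), (298, 12, 45, -74)]
```

View pics/w4.png

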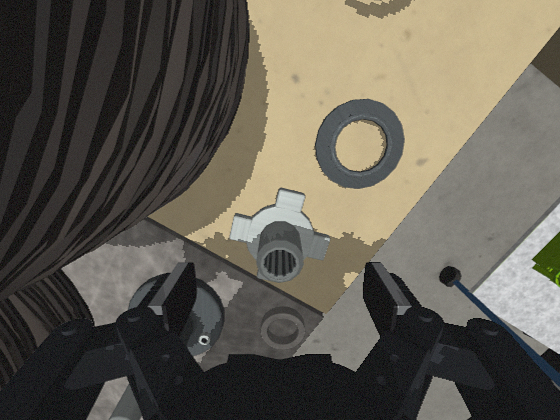

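The open jaws show the same: tips at tool z = -43 mm, against -30 mm when shut, and the 13 mm difference agrees with the text. I'll lower 41 mm further and grip the barrel.

Call:
jog_arm(
  plan=[0,-0.001,-0.005,0,0,0,0,0,-0.005,0,0,0,0,0,-0.005,0,0,0,0,0,-0.005,0,0,0,0,0,-0.005,0,0,0,0,0,-0.005,0,0,0,0,0,-0.005,0,0,0,0,0,-0.003,0,0,0,0,0,0,0,0,0,0,0,0,0,0,0],
)

```text
time: 6.13
position: [0.5445, -0.3131, -0.0225]
tool_rot: [0.989, 0.15, -0.001, -0.001]
force: [0.4, 0.2, 0.0]
finger_gap: 0.0854
```

```bash
python3 -c "
from h import *
to(.545,-.3132,-.02,17.5)"
```

```text
t 6.13 yaw 17.3 shift [ 0.0005 -0.0001  0.0025] rot [-0.0011 -0.002   0.0035] F [0.4 0.2 0. ] gap 0.0854 j7 [ 0.48  0.9   0.    1.72 -0.01  0.53 -0.79]
```

Call:
jog_arm(
  plan=[0,0,0.001,0,0,0,0,0,0.001,0,0,0,0,0,0,0,0,0,0,0,0,0,0,0,0,0,0,0,0,0,0,0,0,0,0,0,0,0,0,0,0,0,0,0,0,0,0,0,0,0,0,0,0,0,0,0,0,0,0,0],
  claw=1,
)

```text
time: 6.97
position: [0.5451, -0.3131, -0.0185]
tool_rot: [0.989, 0.15, -0.0, -0.0]
force: [-0.4, 1.1, 1.4]
finger_gap: 0.0267
```

Gripped at a 26.7 mm gap. I'll lift, then look at the mandrel from in front of it.

Call:
jog_arm(
  plan=[0,0,0.01,0,0,0,0,0,0.02,0,0,0,0,0,0.025,0,0,0,0,0,0.025,0,0,0,0,0,0.025,0,0,0,0,0,0.02,0,0,0,0,0,0.01,0,0,0,0,0,0,0,0,0,0,0,0,0,0,0,0,0,0,0,0,0],
)

```text
time: 7.8
position: [0.5408, -0.3111, 0.1228]
tool_rot: [0.989, 0.15, -0.003, -0.002]
force: [0.8, 0.2, -1.8]
finger_gap: 0.0265
```

Call:
jog_arm(
  plan=[-0.01,0.002,0,0,0,0,-0.02,0.004,0,0,0,0,-0.025,0.005,0,0,0,0,-0.025,0.005,0,0,0,0,-0.025,0.005,0,0,0,0,-0.025,0.005,0,0,0,0,-0.018,0.003,0,0,0,0,-0.008,0.001,0,0,0,0,0,0,0,0,0,0,0,0,0,0,0,0],
)

```text
time: 8.63
position: [0.3721, -0.2734, 0.1102]
tool_rot: [0.988, 0.151, -0.011, -0.01]
force: [0.1, -0.6, -2.6]
finger_gap: 0.0269
```

```bash
python3 -c "
from h import *
c=wrist('w5');to(.385,-.28,.14,17.3)
P=cloud(c)
t=dict(np.load('top0.npz'))
for k,P in(('w',P),('top',cloud(t))):
  d=np.hypot(P[...,0]-.457,P[...,1]+.256)
  for lo,hi,r in((.004,.016,.05),(.038,.05,.03),(.06,.099,.016)):
    m=(P[...,2]>lo)&(P[...,2]<hi)&(d<r);q=P[m];print(k,lo,len(q),q.mean(0).round(4),q.min(0).round(4),q.max(0).round(4))
"
```

```text
t 8.6333 pos [ 0.3721 -0.2734  0.1102] q [ 0.9884  0.1513 -0.0109 -0.01  ] F [ 0.1 -0.6 -2.6] gap 0.02689506206590088
t 8.68 yaw 17.4 shift [ 0.0126 -0.0065  0.0299] rot [-0.0164 -0.0246 -0.002 ] F [-0.1 -0.8 -2.3] gap 0.0263 j7 [ 0.58  0.53 -0.    2.09  0.    0.55 -0.7 ]
w 0.004 3260 [ 0.4585 -0.2568  0.011 ] [ 0.422  -0.2931  0.0073] [ 0.4933 -0.2222  0.016 ]
w 0.038 1888 [ 0.4579 -0.2574  0.0458] [ 0.4377 -0.2775  0.0431] [ 0.4775 -0.2381  0.0487]
w 0.06 407 [ 0.4574 -0.2575  0.0922] [ 0.451  -0.2643  0.0648] [ 0.4642 -0.251   0.0974]
top 0.004 518 [ 0.4549 -0.2539  0.0098] [ 0.4128 -0.3036  0.004 ] [ 0.4996 -0.2185  0.0157]
top 0.038 213 [ 0.4563 -0.2547  0.0451] [ 0.4384 -0.274   0.04  ] [ 0.4763 -0.2361  0.0493]
top 0.06 42 [ 0.4558 -0.2542  0.0879] [ 0.4498 -0.2604  0.062 ] [ 0.4625 -0.2486  0.0983]
```

View pics/w5.png

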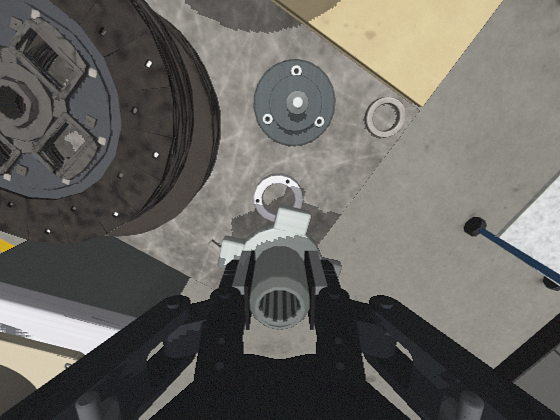

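Wrist view: the mandrel is fully visible, nose at (297,103), and the hub is held upright between the fingers at (279,290). Seat depth gives the axis at (0.4576,-0.2577). I'll check the hub's offset in the tool frame.

```bash
python3 -c "
from h import *
c=dict(np.load('w5.npz'));P=cloud(c,c['tool_from_camera'])
m=(P[...,2]>-.0665)&(P[...,2]<-.0595)&(np.abs(P[...,0])<.02)&(np.abs(P[...,1])<.0115)
q=P[m];print(len(q),q.min(0).round(4),q.max(0).round(4),q.mean(0).round(4))
m=(P[...,2]>-.032)&(P[...,2]<-.02)&(np.abs(P[...,0])<.04)&(np.abs(P[...,1])<.038)
q=P[m];print(len(q),q.min(0).round(4),q.max(0).round(4))
to(.4576,-.2577,.105,17.3)
"
```

```text
1208 [-0.0132 -0.0115 -0.0645] [ 0.0129  0.0115 -0.0595] [ 0.0024 -0.     -0.0619]
3101 [-0.0073 -0.0339 -0.032 ] [ 0.0341  0.0347 -0.0201]
t 8.68 yaw 17.4 shift [ 0.0852  0.0158 -0.0051] rot [-0.0164 -0.0246 -0.002 ] F [-0.1 -0.8 -2.3] gap 0.0263 j7 [ 0.58  0.53 -0.    2.09  0.    0.55 -0.7 ]
```

Call:
jog_arm(
  plan=[0.008,0.002,0,-0.002,-0.003,0,0.012,0.002,0,-0.002,-0.003,0,0.014,0.002,0,-0.002,-0.003,0,0.014,0.002,0,-0.002,-0.003,0,0.012,0.002,0,-0.002,-0.003,0,0.01,0.002,0,-0.002,-0.003,0,0.006,0.001,0,-0.002,-0.003,0,0.003,0.001,0,0,0,0,0,0,0,0,0,0,0,0,0,0,0,0],
)

```text
time: 9.52
position: [0.4707, -0.2565, 0.1093]
tool_rot: [0.988, 0.155, 0.004, 0.001]
force: [-0.4, -1.4, -1.3]
finger_gap: 0.027
```

```bash
python3 -c "
from h import *
to(.4576,-.2577,.09,17.3)
"
```

```text
t 9.52 yaw 17.9 shift [-0.0131 -0.0012 -0.0193] rot [ 0.0005  0.0083 -0.0101] F [-0.4 -1.4 -1.3] gap 0.027 j7 [ 0.45  0.6   0.    1.94 -0.01  0.6  -0.8 ]
```

Call:
jog_arm(
  plan=[-0.003,0,-0.001,0,0.002,0,-0.003,0,-0.001,0,0.002,0,-0.003,0,-0.001,0,0.002,0,-0.002,-0.001,-0.001,0,0.001,0,-0.001,0,0,0,0,0,0,0,0,0,0,0,0,0,0,0,0,0,0,0,0,0,0,0,0,0,0,0,0,0,0,0,0,0,0,0],
)

```text
time: 10.35
position: [0.4534, -0.2593, 0.105]
tool_rot: [0.988, 0.153, -0.001, 0.0]
force: [-0.5, 1.2, -2.7]
finger_gap: 0.0269
```

```bash
python3 -c "
from h import *
to(.4576,-.2577,.0265,17.3)
"
```

```text
t 10.35 yaw 17.6 shift [ 0.0042  0.0016 -0.0785] rot [ 0.0005 -0.0028 -0.0051] F [-0.5  1.2 -2.7] gap 0.0269 j7 [ 0.46  0.59  0.01  1.97 -0.    0.59 -0.79]
```

Call:
jog_arm(
  plan=[0.002,0.001,-0.001,0,-0.001,0,0.001,0,-0.001,0,-0.001,0,0,0,0,0,0,0,0,0,0,0,0,0,0,0,0,0,0,0,0,0,0,0,0,0,0,0,0,0,0,0,0,0,0,0,0,0,0,0,0,0,0,0,0,0,0,0,0,0],
)

```text
time: 11.18
position: [0.4572, -0.2579, 0.1028]
tool_rot: [0.988, 0.153, -0.0, 0.0]
force: [0.4, -0.5, -2.6]
finger_gap: 0.0267
```

```bash
python3 -c "
from h import *
to(.4576,-.2577,.0265,17.3)
"
```

```text
t 11.18 yaw 17.6 shift [ 0.0004  0.0002 -0.0763] rot [ 0.0005 -0.0002 -0.0059] F [ 0.4 -0.5 -2.6] gap 0.0267 j7 [ 0.46  0.6   0.01  1.96 -0.01  0.58 -0.8 ]
```

Aligned within 0.5 mm. I'll descend in gentle steps.

Call:
jog_arm(
  plan=[0,0,-0.002,0,0,0,0,0,-0.003,0,0,0,0,0,-0.003,0,0,0,0,0,-0.004,0,0,0,0,0,-0.004,0,0,0,0,0,-0.004,0,0,0,0,0,-0.004,0,0,0,0,0,-0.002,0,0,0,0,0,0,0,0,0,0,0,0,0,0,0],
)

```text
time: 12.02
position: [0.4567, -0.2577, 0.0732]
tool_rot: [0.988, 0.153, -0.001, -0.0]
force: [0.7, -0.2, -1.8]
finger_gap: 0.027
```

```bash
python3 -c "
from h import *
to(.4576,-.2577,.0265,17.3)
"
```

```text
t 12.02 yaw 17.6 shift [ 0.0009  0.     -0.0467] rot [-0.0002 -0.0015 -0.0059] F [ 0.7 -0.2 -1.8] gap 0.027 j7 [ 0.46  0.65  0.01  1.98 -0.01  0.51 -0.8 ]
```

Hub bottom is at about 0.092, over the nose, with no side force. I'll continue down.

Call:
jog_arm(
  plan=[0.001,0,-0.003,0,0,0,0,0,-0.005,0,0,0,0,0,-0.005,0,0,0,0,0,-0.006,0,0,0,0,0,-0.005,0,0,0,0,0,-0.004,0,0,0,0,0,-0.003,0,0,0,0,0,-0.001,0,0,0,0,0,0,0,0,0,0,0,0,0,0,0],
)

```text
time: 12.85
position: [0.458, -0.2578, 0.0374]
tool_rot: [0.988, 0.153, -0.001, -0.0]
force: [0.2, -0.3, -2.9]
finger_gap: 0.0267
```

```bash
python3 -c "
from h import *
to(.4576,-.2577,.0265,17.3)
"
```

```text
t 12.85 yaw 17.6 shift [-0.0004  0.0001 -0.0109] rot [-0.0002 -0.0014 -0.0059] F [ 0.2 -0.3 -2.9] gap 0.0267 j7 [ 0.46  0.71  0.    2.   -0.    0.44 -0.8 ]
```

Call:
jog_arm(
  plan=[0,0,-0.002,0,0,0,0,0,-0.002,0,0,0,0,0,-0.002,0,0,0,0,0,-0.002,0,0,0,0,0,-0.001,0,0,0,0,0,-0.001,0,0,0,0,0,-0.001,0,0,0,0,0,0,0,0,0,0,0,0,0,0,0,0,0,0,0,0,0],
)

```text
time: 13.68
position: [0.4589, -0.2582, 0.0266]
tool_rot: [0.988, 0.153, 0.0, 0.0]
force: [0.5, 0.6, -1.9]
finger_gap: 0.027
```

Call:
jog_arm(
  plan=[0,0,0,0,0,0,0,0,0,0,0,0,0,0,0,0,0,0,0,0,0,0,0,0,0,0,0,0,0,0,0,0,0,0,0,0,0,0,0,0,0,0,0,0,0,0,0,0,0,0,0,0,0,0,0,0,0,0,0,0],
  claw=0,
)

```text
time: 14.52
position: [0.4603, -0.259, 0.0275]
tool_rot: [0.988, 0.153, 0.002, 0.001]
force: [-0.4, -0.2, -0.1]
finger_gap: 0.0856
```

```bash
python3 -c "
from h import *
c=wrist('w6')
P=cloud(c)
d=np.hypot(P[...,0]-.4576,P[...,1]+.2577)
for lo,hi,r in((.047,.058,.037),(.083,.0925,.016),(.0925,.11,.016)):
    m=(P[...,2]>lo)&(P[...,2]<hi)&(d<r);q=P[m];print(lo,len(q),np.median(q,0).round(4),q.min(0).round(4),q.max(0).round(4))
to(.4576,-.2577,.0265,17.3)
"
```

```text
t 14.5167 pos [ 0.4603 -0.259   0.0275] q [0.9882 0.1532 0.0016 0.0015] F [-0.4 -0.2 -0.1] gap 0.0856236458965445
0.047 4617 [ 0.4676 -0.2543  0.0537] [ 0.4377 -0.2927  0.047 ] [ 0.4926 -0.2245  0.058 ]
0.083 2255 [ 0.4623 -0.2571  0.088 ] [ 0.4449 -0.2724  0.083 ] [ 0.4722 -0.2449  0.0925]
0.0925 312 [ 0.4592 -0.2572  0.095 ] [ 0.4545 -0.2621  0.0925] [ 0.4626 -0.2529  0.0972]
t 14.57 yaw 17.6 shift [-0.0027  0.0013 -0.001 ] rot [ 0.0024  0.0035 -0.0057] F [ 0.4 -0.2 -0.1] gap 0.0856 j7 [ 0.46  0.73  0.    2.   -0.    0.41 -0.8 ]
```

The hub is seated: flange top at 0.0537 and barrel top at about 0.088, against 0.053 and 0.089 expected. Next is the washer: I'll lift high and cross over.

Call:
jog_arm(
  plan=[0,0,0.004,0,0,0,0,0,0.008,0,0,0,0,0,0.015,0,0,0,0,0,0.025,0,0,0,0,0,0.03,0,0,0,0,0,0.03,0,0,0,0,0,0.025,0,0,0,0,0,0.015,0,0,0,0,0,0.005,0,0,0,0,0,0,0,0,0],
  claw=0,
)

```text
time: 15.4
position: [0.458, -0.2579, 0.1962]
tool_rot: [0.988, 0.153, 0.002, 0.001]
force: [0.2, 0.0, -0.3]
finger_gap: 0.0854
```

Call:
jog_arm(
  plan=[0,0.015,0,0,0,0.05,0,0.03,0,0,0,0.05,0,0.035,0,0,0,0.05,0,0.035,0,0,0,0.05,0,0.035,0,0,0,0.05,0,0.035,-0.01,0,0,0.05,0,0.03,-0.02,0,0,0.05,0,0.02,-0.02,0,0,0.05,0,0.005,-0.01,0,0,0.03,0,0,0,0,0,0],
)

```text
time: 16.23
position: [0.4455, 0.0007, 0.1261]
tool_rot: [0.925, 0.38, -0.004, -0.003]
force: [-0.6, -0.4, 0.6]
finger_gap: 0.0856
```

```bash
python3 -c "
from h import *
c=wrist('w7')
P=cloud(c)
d=np.hypot(P[...,0]-.488,P[...,1]-.040)
m=(P[...,2]>.003)&(P[...,2]<.013)&(d<.045);q=P[m];print(len(q),q.mean(0).round(4),q.min(0).round(4),q.max(0).round(4),cv2.minEnclosingCircle(q[:,:2].astype(np.float32)))
to(.46,.01,.12,45)
"
```

```text
t 16.2333 pos [0.4455 0.0007 0.1261] q [ 0.9248  0.3805 -0.0038 -0.0033] F [-0.6 -0.4  0.6] gap 0.08564363894186615
2396 [0.4901 0.0405 0.0077] [0.457  0.0088 0.003 ] [0.5302 0.0844 0.0107] ((0.4954093098640442, 0.04542894288897514), 0.03958910331130028)
t 16.28 yaw 44.6 shift [ 0.0144  0.0097 -0.0067] rot [-0.0033 -0.0094  0.0067] F [-0.6  0.9  0.4] gap 0.0853 j7 [ 0.03  0.48 -0.13  2.14  0.11  0.54 -0.97]
```

View pics/w7.png

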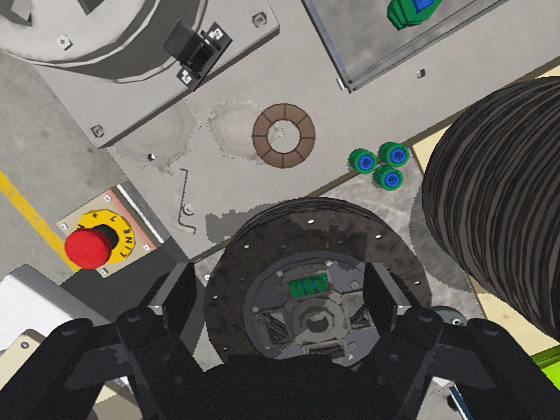

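Wrist view: the brown washer is centred at about (283,136), with loose springs at (363-398,160) and the tray corner at (350,88). Both are just clear of the jaws at this yaw.

```bash
cat >> h.py <<'E'
def ring(c,x,y,R,H,tol=.004,rr=.006):
    "robust ring centre: depth points of the top face near the estimate, mean of bounds by iterated circle clip"
    P=cloud(c)
    for _ in range(5):
        d=np.hypot(P[...,0]-x,P[...,1]-y);q=P[(np.abs(P[...,2]-H)<tol)&(d<R+rr)]
        a=np.percentile(q,[1,99],0).mean(0) ; x,y=a[:2]
    print("ring",np.round(q.mean(0),4),"mid",np.round(a,4),"span",np.round(np.ptp(q,0),4),len(q));return x,y
E
python3 -c "
from h import *
c=dict(np.load('w7.npz'))
print(atz(c,283.5,136,.007));ring(c,.49,.04,.031,.007,.0035)
to(.488,.04,.05,45)
"
```

```text
[0.48979562 0.03995461 0.007     ]
ring [0.4901 0.0404 0.0077] mid [0.4895 0.0397 0.0075] span [0.0611 0.0614 0.0066] 2378
t 16.28 yaw 44.6 shift [ 0.0424  0.0397 -0.0767] rot [-0.0033 -0.0094  0.0067] F [-0.6  0.9  0.4] gap 0.0853 j7 [ 0.03  0.48 -0.13  2.14  0.11  0.54 -0.97]
```

Call:
jog_arm(
  plan=[0.006,0.006,0,0,-0.001,0,0.008,0.007,0,0,-0.001,0,0.008,0.007,0,0,-0.001,0,0.007,0.006,-0.005,0,-0.001,0,0.006,0.005,-0.01,0,-0.001,0,0.003,0.003,-0.015,0,0,0,0,0,-0.015,0,0,0,0,0,-0.015,0,0,0,0,0,-0.01,0,0,0,0,0,0,0,0,0],
)

```text
time: 17.12
position: [0.4948, 0.0367, 0.0533]
tool_rot: [0.927, 0.376, 0.004, -0.0]
force: [-0.7, -0.1, -0.4]
finger_gap: 0.0854
```

```bash
python3 -c "
from h import *
c=wrist('w8');ring(c,.49,.04,.031,.007,.0035)
to(.4895,.0398,-.035,45)
"
```

```text
t 17.1167 pos [0.4948 0.0367 0.0533] q [ 9.266e-01  3.760e-01  4.000e-03 -3.000e-04] F [-0.7 -0.1 -0.4] gap 0.08535802377275624
ring [0.4907 0.0409 0.0076] mid [0.49   0.0402 0.0068] span [0.0626 0.0614 0.0064] 3314
t 17.17 yaw 44.2 shift [-0.0056  0.0031 -0.089 ] rot [-0.0038  0.0077  0.0143] F [-0.1  0.2  0.1] gap 0.0856 j7 [-0.07  0.65 -0.09  2.07  0.13  0.41 -1.06]
```

Call:
jog_arm(
  plan=[-0.002,0.001,0,-0.001,0.002,0,-0.001,0.001,-0.003,-0.001,0.002,0,-0.001,0.001,-0.008,0,0,0,0,0,-0.012,0,0,0,0,0,-0.012,0,0,0,0,0,-0.012,0,0,0,0,0,-0.008,0,0,0,0,0,-0.005,0,0,0,0,0,0,0,0,0,0,0,0,0,0,0],
  claw=0.17,
)

```text
time: 18.0
position: [0.4949, 0.0412, -0.0071]
tool_rot: [0.927, 0.376, 0.006, 0.001]
force: [0.1, -0.2, 0.2]
finger_gap: 0.0707
```

```bash
cat >> h.py <<'E'
def tip(c):
    "tool z of the lowest finger points"
    P=cloud(c,c["tool_from_camera"]);m=(np.abs(P[...,0]-.011)<.003)&(np.abs(P[...,1])<.06)&(P[...,2]>-.09)&(P[...,2]<-.02)
    for s in(-1,1):
        q=P[m&(s*P[...,1]>.001)];print("tip",s,len(q),np.percentile(q[:,2],[50,95,98,100]).round(4) if len(q) else None)
E
python3 -c "
from h import *
c=wrist('w9');ring(c,.49,.04,.031,.007,.0035);tip(c)
tip(dict(np.load('w4.npz')));tip(dict(np.load('w3.npz')))
to(.490,.0402,-.035,45)
"
```

```text
t 18.0 pos [ 0.4949  0.0412 -0.0071] q [0.9267 0.3757 0.0063 0.0011] F [ 0.1 -0.2  0.2] gap 0.07072287079291456
ring [0.4909 0.0413 0.0076] mid [0.49   0.0404 0.0066] span [0.0613 0.0614 0.0066] 5691
tip -1 2198 [-0.0809 -0.0451 -0.0409 -0.0371]
tip 1 2189 [-0.0806 -0.045  -0.0411 -0.0372]
tip -1 1768 [-0.0747 -0.0427 -0.0214 -0.02  ]
tip 1 1778 [-0.075  -0.0392 -0.0217 -0.0204]
tip -1 3084 [-0.0802 -0.0383 -0.023  -0.0201]
tip 1 3133 [-0.0801 -0.0362 -0.0224 -0.0201]
t 18.05 yaw 44.1 shift [-0.0049 -0.001  -0.0281] rot [-0.0029  0.0127  0.0151] F [-0.6 -0.1 -0.4] gap 0.0706 j7 [-0.1   0.77 -0.06  2.1   0.16  0.26 -1.09]
```

Call:
jog_arm(
  plan=[-0.002,0,-0.002,-0.001,0.003,0.004,-0.001,0,-0.002,-0.001,0.003,0.004,-0.001,0,-0.002,0,0.003,0.004,0,0,-0.002,0,0.001,0,0,0,-0.001,0,0,0,0,0,0,0,0,0,0,0,0,0,0,0,0,0,0,0,0,0,0,0,0,0,0,0,0,0,0,0,0,0],
)

```text
time: 18.88
position: [0.4922, 0.0413, -0.0149]
tool_rot: [0.924, 0.382, 0.003, 0.0]
force: [0.3, -0.5, -0.1]
finger_gap: 0.0711
```

```bash
python3 -c "
from h import *
to(.490,.0402,-.035,45)
"
```

```text
t 18.88 yaw 44.9 shift [-0.0022 -0.0011 -0.0201] rot [-0.0012  0.0056  0.0022] F [ 0.3 -0.5 -0.1] gap 0.0711 j7 [-0.1   0.79 -0.06  2.1   0.17  0.25 -1.1 ]
```

Call:
jog_arm(
  plan=[-0.001,0,-0.002,0,0.003,0,-0.001,0,-0.002,0,0.002,0,0,0,-0.002,0,0.001,0,0,0,-0.002,0,0,0,0,0,-0.002,0,0,0,0,0,-0.001,0,0,0,0,0,0,0,0,0,0,0,0,0,0,0,0,0,0,0,0,0,0,0,0,0,0,0],
)

```text
time: 19.72
position: [0.4898, 0.0413, -0.0274]
tool_rot: [0.924, 0.382, -0.0, -0.001]
force: [-0.5, -0.0, 1.0]
finger_gap: 0.0708
```

```bash
python3 -c "
from h import *
to(.490,.0402,-.035,45)
"
```

```text
t 19.72 yaw 44.9 shift [ 0.0002 -0.0011 -0.0076] rot [-0.0013 -0.0014  0.0023] F [-0.5 -0.   1. ] gap 0.0708 j7 [-0.09  0.81 -0.08  2.1   0.24  0.24 -1.16]
```

Call:
jog_arm(
  plan=[0,-0.001,-0.002,0,0,0,0,0,-0.002,0,0,0,0,0,-0.001,0,0,0,0,0,-0.001,0,0,0,0,0,0,0,0,0,0,0,0,0,0,0,0,0,0,0,0,0,0,0,0,0,0,0,0,0,0,0,0,0,0,0,0,0,0,0],
)

```text
time: 20.55
position: [0.4905, 0.0403, -0.0328]
tool_rot: [0.924, 0.382, 0.0, -0.0]
force: [-0.3, 0.5, 0.5]
finger_gap: 0.0711
```

```bash
python3 -c "
from h import *
c=wrist('w10');tip(c)
to(.490,.0402,-.035,45)
"
```

```text
t 20.55 pos [ 0.4905  0.0403 -0.0328] q [ 9.243e-01  3.817e-01  3.000e-04 -5.000e-04] F [-0.3  0.5  0.5] gap 0.07109915136839882
tip -1 3284 [-0.0655 -0.0335 -0.0331 -0.032 ]
tip 1 3261 [-0.0647 -0.0331 -0.0328 -0.0317]
t 20.6 yaw 44.9 shift [-0.0005 -0.0001 -0.0022] rot [-0.0011  0.0001  0.0021] F [ 0.  -1.5  0.2] gap 0.0708 j7 [-0.06  0.82 -0.12  2.1   0.37  0.24 -1.29]
```

Call:
jog_arm(
  plan=[0,0,-0.001,0,0,0,0,0,0,0,0,0,0,0,0,0,0,0,0,0,0,0,0,0,0,0,0,0,0,0,0,0,0,0,0,0,0,0,0,0,0,0,0,0,0,0,0,0,0,0,0,0,0,0,0,0,0,0,0,0],
  claw=1,
)

```text
time: 21.43
position: [0.492, 0.04, -0.0309]
tool_rot: [0.924, 0.382, 0.002, 0.001]
force: [-0.8, -0.1, 2.0]
finger_gap: 0.0584
```

```bash
python3 -c "
from h import *
c=wrist('w11');to(.490,.0402,-.035,45);ring(c,.49,.04,.031,.007,.0035)
cv2.imwrite('pics/z11.png',cv2.resize(c['frame'][180:320,180:380,::-1],(800,560)))
"
```

```text
t 21.4333 pos [ 0.492   0.04   -0.0309] q [9.244e-01 3.815e-01 1.800e-03 8.000e-04] F [-0.8 -0.1  2. ] gap 0.05836935012615206
t 21.48 yaw 44.9 shift [-0.002   0.0002 -0.0042] rot [0.0002 0.0039 0.0025] F [-0.1  0.6  0.2] gap 0.0585 j7 [-0.06  0.82 -0.12  2.1   0.4   0.24 -1.31]
ring [0.4932 0.0409 0.0079] mid [0.4923 0.04   0.0069] span [0.064 0.065 0.007] 7709
```

View pics/z11.png

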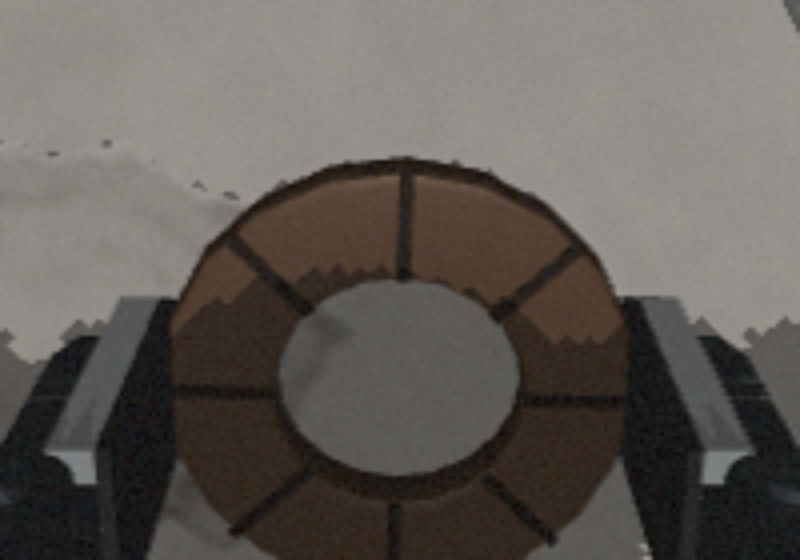

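The washer is held squarely across its diameter. I'll lift and carry it to the mandrel.

Call:
jog_arm(
  plan=[0,0,0.003,0,0,0,0,0,0.01,0,0,0,0,0,0.02,0,0,0,0,0,0.025,0,0,0,0,0,0.025,0,0,0,0,0,0.025,0,0,0,0,0,0.02,0,0,0,0,0,0.01,0,0,0,0,0,0,0,0,0,0,0,0,0,0,0],
)

```text
time: 22.32
position: [0.4894, 0.0394, 0.1185]
tool_rot: [0.924, 0.382, 0.001, 0.002]
force: [-0.3, -0.8, -1.6]
finger_gap: 0.0582
```

Call:
jog_arm(
  plan=[0,-0.015,0,0,0,-0.04,0,-0.025,0,0,0,-0.04,-0.002,-0.03,0,0,0,-0.04,-0.003,-0.035,0,0,0,-0.04,-0.003,-0.035,0,0,0,-0.04,-0.003,-0.035,0,0,0,-0.04,-0.003,-0.03,0,0,0,-0.04,-0.002,-0.025,0,0,0,-0.04,0,-0.015,0,0,0,-0.02,0,-0.005,0,0,0,0],
)

```text
time: 23.15
position: [0.4605, -0.2269, 0.1101]
tool_rot: [0.979, 0.206, -0.006, -0.001]
force: [0.7, 0.5, -0.8]
finger_gap: 0.0583
```

```bash
python3 -c "
from h import *
to(.458,-.258,.085,25)
"
```

```text
t 23.15 yaw 23.8 shift [-0.0025 -0.0311 -0.0251] rot [ 0.0008 -0.0131  0.0211] F [ 0.7  0.5 -0.8] gap 0.0583 j7 [ 0.55  0.59 -0.23  1.97  0.23  0.62 -0.98]
```

Call:
jog_arm(
  plan=[0,-0.006,0,0,-0.003,0,0,-0.007,0,0,-0.003,0,0,-0.006,0,0,-0.003,0,0,-0.004,0,0,-0.002,0,0,-0.002,0,0,0,0,0,0,0,0,0,0,0,0,0,0,0,0,0,0,0,0,0,0,0,0,0,0,0,0,0,0,0,0,0,0],
)

```text
time: 23.98
position: [0.4589, -0.25, 0.1077]
tool_rot: [0.978, 0.209, -0.003, -0.002]
force: [-0.2, 0.5, -0.8]
finger_gap: 0.0584
```

```bash
python3 -c "
from h import *
c=wrist('w12')
P=cloud(c,c['tool_from_camera']);m=(np.hypot(P[...,0],P[...,1])<.04)&(np.abs(P[...,2]+.038)<.004)
q=P[m];print(len(q),q.min(0).round(4),q.max(0).round(4),np.median(q,0).round(4))
to(.458,-.258,.075,23.8)
"
```

```text
t 23.9833 pos [ 0.4589 -0.25    0.1077] q [ 0.978   0.2086 -0.0026 -0.0024] F [-0.2  0.5 -0.8] gap 0.05844267375044389
7816 [-0.0317 -0.0392 -0.042 ] [ 0.0299  0.0393 -0.034 ] [ 0.0035 -0.     -0.0389]
t 24.03 yaw 24.1 shift [-0.001  -0.0081 -0.0327] rot [-0.0037 -0.0059 -0.0049] F [ 0.5 -0.2 -0.6] gap 0.0585 j7 [ 0.61  0.6  -0.24  1.95  0.23  0.62 -0.93]
```

Call:
jog_arm(
  plan=[0,-0.003,-0.002,-0.002,-0.003,0,0,-0.003,-0.002,-0.002,-0.003,0,0,-0.001,-0.003,0,0,0,0,0,-0.003,0,0,0,0,0,-0.003,0,0,0,0,0,-0.003,0,0,0,0,0,-0.002,0,0,0,0,0,0,0,0,0,0,0,0,0,0,0,0,0,0,0,0,0],
)

```text
time: 24.87
position: [0.4586, -0.2573, 0.0872]
tool_rot: [0.978, 0.209, -0.0, 0.0]
force: [0.5, 0.2, -0.0]
finger_gap: 0.0585
```

```bash
python3 -c "
from h import *
c=wrist('w13')
P=cloud(c);d=np.hypot(P[...,0]-.458,P[...,1]+.258)
for lo,hi in((.08,.0925),(.0935,.1)):
    q=P[(P[...,2]>lo)&(P[...,2]<hi)&(d<.0165)];print(len(q),q.min(0).round(4),q.max(0).round(4),q.mean(0).round(4))
to(.458,-.258,.022,24)
"
```

```text
t 24.8667 pos [ 0.4586 -0.2573  0.0872] q [ 9.780e-01  2.088e-01 -2.000e-04  1.000e-04] F [ 0.5  0.2 -0. ] gap 0.05853039791532212
303 [ 0.4445 -0.2719  0.0811] [ 0.4582 -0.2501  0.0922] [ 0.4504 -0.262   0.0871]
65 [ 0.454  -0.2615  0.0936] [ 0.46   -0.2542  0.0971] [ 0.4571 -0.2579  0.0956]
t 24.92 yaw 24.1 shift [-0.0006 -0.0007 -0.0652] rot [ 0.0003 -0.0002 -0.0018] F [-0.6 -1.2 -0.1] gap 0.0583 j7 [ 0.61  0.63 -0.22  1.97  0.25  0.57 -0.93]
```

Call:
jog_arm(
  plan=[0,0,-0.003,0,0,0,0,0,-0.004,0,0,0,0,0,-0.005,0,0,0,0,0,-0.005,0,0,0,0,0,-0.004,0,0,0,0,0,-0.004,0,0,0,0,0,-0.003,0,0,0,0,0,-0.002,0,0,0,0,0,0,0,0,0,0,0,0,0,0,0],
)

```text
time: 25.75
position: [0.4586, -0.2571, 0.0536]
tool_rot: [0.978, 0.209, -0.0, -0.0]
force: [-0.2, 0.5, 0.1]
finger_gap: 0.0582
```

```bash
python3 -c "
from h import *
to(.4585,-.258,.022,24)
"
```

```text
t 25.75 yaw 24.1 shift [-0.0001 -0.0009 -0.0316] rot [ 0.0001 -0.0005 -0.0021] F [-0.2  0.5  0.1] gap 0.0582 j7 [ 0.59  0.69 -0.2   1.99  0.27  0.49 -0.95]
```

Call:
jog_arm(
  plan=[0,-0.001,-0.003,0,0,0,0,0,-0.004,0,0,0,0,0,-0.004,0,0,0,0,0,-0.004,0,0,0,0,0,-0.004,0,0,0,0,0,-0.004,0,0,0,0,0,-0.002,0,0,0,0,0,-0.001,0,0,0,0,0,0,0,0,0,0,0,0,0,0,0],
)

```text
time: 26.58
position: [0.4588, -0.2583, 0.0249]
tool_rot: [0.978, 0.209, -0.0, 0.0]
force: [0.1, -0.8, 0.1]
finger_gap: 0.0582
```

```bash
python3 -c "
from h import *
to(.4585,-.258,.022,24)
"
```

```text
t 26.58 yaw 24.1 shift [-0.0003  0.0003 -0.0029] rot [ 0.0003 -0.0001 -0.0021] F [ 0.1 -0.8  0.1] gap 0.0582 j7 [ 0.57  0.74 -0.17  2.    0.28  0.43 -0.96]
```

Bottom is at about 0.056. I'll go 2 mm lower and release.

Call:
jog_arm(
  plan=[0,0,-0.001,0,0,0,0,0,-0.001,0,0,0,0,0,0,0,0,0,0,0,0,0,0,0,0,0,0,0,0,0,0,0,0,0,0,0,0,0,0,0,0,0,0,0,0,0,0,0,0,0,0,0,0,0,0,0,0,0,0,0],
)

```text
time: 27.42
position: [0.4594, -0.2586, 0.0235]
tool_rot: [0.978, 0.209, 0.001, 0.001]
force: [1.0, -0.0, -0.1]
finger_gap: 0.0586
```

Call:
jog_arm(
  plan=[0,0,0,0,0,0,0,0,0,0,0,0,0,0,0,0,0,0,0,0,0,0,0,0,0,0,0,0,0,0,0,0,0,0,0,0,0,0,0,0,0,0,0.01,0,0,0,0,0,0.02,0,0,0,0,0,0.02,0,0,0,0,0,0.02,0,0,0],
  claw=0,
)

```text
$.plan: bad value
```

```bash
python3 -c "
from h import *
c=wrist('w14');ring(c,.4585,-.258,.031,.060,.0035)
to(.597,-.349,.15,17.5)
"
```

```text
t 27.4167 pos [ 0.4594 -0.2586  0.0235] q [9.779e-01 2.089e-01 6.000e-04 7.000e-04] F [ 1.  -0.  -0.1] gap 0.058614609065026343
ring [ 0.4672 -0.2556  0.0621] mid [ 0.4606 -0.2583  0.0605] span [0.0608 0.0682 0.007 ] 6035
t 27.47 yaw 24.1 shift [ 0.1375 -0.0904  0.1265] rot [ 0.0011  0.0014 -0.1155] F [-0.9  1.3 -0.1] gap 0.0585 j7 [ 0.57  0.74 -0.17  2.    0.29  0.43 -0.97]
```

Call:
jog_arm(
  plan=[0,0,0,0,0,0,0,0,0,0,0,0,0,0,0,0,0,0,0,0,0,0,0,0,0,0,0,0,0,0,0,0,0,0,0,0,0,0,0.004,0,0,0,0,0,0.01,0,0,0,0,0,0.02,0,0,0,0,0,0.025,0,0,0],
  claw=0,
)

```text
time: 28.3
position: [0.4561, -0.2568, 0.0816]
tool_rot: [0.978, 0.209, -0.003, -0.002]
force: [-0.1, -0.7, -0.3]
finger_gap: 0.0853
```

```bash
python3 -c "
from h import *
c=wrist('w14');ring(c,.4585,-.258,.031,.060,.0035)
P=cloud(c);d=np.hypot(P[...,0]-.4595,P[...,1]+.2583);a=np.arctan2(P[...,1]+.2583,P[...,0]-.4595)
for k in range(-4,4):
    q=P[(d>.019)&(d<.029)&(a>k*np.pi/4)&(a<(k+1)*np.pi/4)&(P[...,2]<.08)&(P[...,2]>.03)];print(k*45,len(q),np.median(q[:,2]).round(4))
to(.583,-.353,.15,17.5)
"
```

```text
t 28.3 pos [ 0.4561 -0.2568  0.0816] q [ 0.9779  0.2092 -0.0031 -0.0023] F [-0.1 -0.7 -0.3] gap 0.08529645629588904
ring [ 0.4644 -0.2567  0.0606] mid [ 0.4592 -0.2589  0.0598] span [0.0614 0.0613 0.0069] 3484
-180 13 0.0611
-135 216 0.0609
-90 352 0.0608
-45 383 0.0608
0 402 0.0607
45 382 0.0608
90 347 0.0608
135 236 0.0608
t 28.35 yaw 24.2 shift [ 0.124  -0.0948  0.0636] rot [ 0.0006 -0.     -0.1161] F [0.2 0.  3.5] gap 0.0855 j7 [ 0.61  0.63 -0.22  1.97  0.25  0.57 -0.93]
```

The washer lies flat: all sectors read 0.0608, with 0.060 expected. Next is the disc spring.

Call:
jog_arm(
  plan=[0.004,-0.003,0.01,0,0,-0.01,0.01,-0.008,0.01,0,0,-0.012,0.016,-0.012,0.01,0,0,-0.012,0.018,-0.014,0,0,0,-0.012,0.018,-0.014,0,0,0,-0.012,0.016,-0.012,0,0,0,-0.012,0.014,-0.01,0,0,0,-0.012,0.008,-0.006,0,0,0,-0.012,0.004,-0.002,0,0,0,-0.01,0,0,0,0,0,0],
  claw=0.2,
)

```text
time: 29.18
position: [0.5727, -0.3437, 0.1314]
tool_rot: [0.988, 0.156, 0.005, 0.004]
force: [-0.5, 0.3, -0.9]
finger_gap: 0.0683
```

```bash
python3 -c "
from h import *
c=wrist('w15');ring(c,.6193,-.3418,.028,.007,.0045)
to(.6193,-.3418,.05,17.5)
"
```

```text
t 29.1833 pos [ 0.5727 -0.3437  0.1314] q [0.9878 0.1556 0.0049 0.0041] F [-0.5  0.3 -0.9] gap 0.06825053798067054
ring [ 0.6198 -0.3421  0.008 ] mid [ 0.6188 -0.3426  0.0069] span [0.0601 0.0662 0.0089] 1606
t 29.23 yaw 17.9 shift [ 0.0473  0.0017 -0.0814] rot [ 0.0064  0.0103 -0.0075] F [ 0.4 -0.5 -0.1] gap 0.0683 j7 [ 0.62  0.73 -0.22  1.55  0.19  0.87 -0.92]
```

Call:
jog_arm(
  plan=[0.004,0,-0.004,0.001,0.002,0,0.008,0,-0.01,0.001,0.002,0,0.009,0,-0.013,0.001,0.002,0,0.009,0,-0.015,0.001,0.002,0,0.007,0,-0.015,0,0,0,0.004,0.001,-0.012,0,0,0,0.002,0,-0.008,0,0,0,0,0,-0.004,0,0,0,0,0,0,0,0,0,0,0,0,0,0,0],
)

```text
time: 30.07
position: [0.6156, -0.3366, 0.0396]
tool_rot: [0.987, 0.158, -0.002, -0.002]
force: [-0.0, 0.1, -0.4]
finger_gap: 0.0681
```

```bash
python3 -c "
from h import *
c=wrist('w16');ring(c,.619,-.342,.028,.007,.0045)
to(.619,-.342,-.01,17.5)
"
```

```text
t 30.0667 pos [ 0.6156 -0.3366  0.0396] q [ 0.9874  0.1581 -0.0024 -0.0019] F [-0.   0.1 -0.4] gap 0.06814091684039994
ring [ 0.6213 -0.3417  0.0079] mid [ 0.6192 -0.3425  0.0071] span [0.0577 0.0597 0.0089] 2755
t 30.12 yaw 18.2 shift [ 0.0035 -0.0054 -0.0498] rot [-0.003  -0.0053 -0.0121] F [-0.5  0.4 -0.1] gap 0.0683 j7 [ 0.57  0.9  -0.2   1.47  0.21  0.8  -0.96]
```

Call:
jog_arm(
  plan=[0.001,-0.002,0,-0.001,-0.002,0,0.001,-0.002,-0.003,-0.001,-0.002,0,0.001,-0.001,-0.006,0,0,0,0,0,-0.01,0,0,0,0,0,-0.01,0,0,0,0,0,-0.008,0,0,0,0,0,-0.006,0,0,0,0,0,-0.003,0,0,0,0,0,0,0,0,0,0,0,0,0,0,0],
)

```text
time: 30.95
position: [0.6184, -0.344, -0.009]
tool_rot: [0.988, 0.157, 0.0, 0.001]
force: [0.1, 0.3, 0.7]
finger_gap: 0.0683
```

```bash
python3 -c "
from h import *
c=wrist('w17');ring(c,.619,-.342,.028,.007,.0045)
to(.6192,-.3425,-.033,17.5)
"
```

```text
t 30.95 pos [ 0.6184 -0.344  -0.009 ] q [9.876e-01 1.571e-01 5.000e-04 8.000e-04] F [0.1 0.3 0.7] gap 0.06829959757565494
ring [ 0.622  -0.3415  0.0079] mid [ 0.6193 -0.3425  0.007 ] span [0.0586 0.0572 0.0089] 4321
t 31.0 yaw 18.1 shift [ 0.0009  0.0015 -0.0241] rot [ 0.0015  0.0012 -0.0101] F [ 0.  -0.1  0.4] gap 0.0681 j7 [ 0.57  0.96 -0.18  1.47  0.23  0.73 -0.97]
```

Call:
jog_arm(
  plan=[0.001,0.001,-0.003,0,0,0,0,0,-0.004,0,0,0,0,0,-0.004,0,0,0,0,0,-0.004,0,0,0,0,0,-0.003,0,0,0,0,0,-0.002,0,0,0,0,0,-0.001,0,0,0,0,0,0,0,0,0,0,0,0,0,0,0,0,0,0,0,0,0],
)

```text
time: 31.83
position: [0.6206, -0.3432, -0.0309]
tool_rot: [0.988, 0.157, 0.002, 0.001]
force: [-0.4, -0.8, -0.7]
finger_gap: 0.0684
```

```bash
python3 -c "
from h import *
to(.6192,-.3425,-.033,17.5)
"
```

```text
t 31.83 yaw 18.1 shift [-0.0014  0.0007 -0.0021] rot [ 0.0025  0.0034 -0.0103] F [-0.4 -0.8 -0.7] gap 0.0684 j7 [ 0.56  0.99 -0.18  1.47  0.23  0.69 -0.97]
```

Call:
jog_arm(
  plan=[-0.001,0,-0.002,0.002,0.003,0,0,0,-0.001,0,0,0,0,0,0,0,0,0,0,0,0,0,0,0,0,0,0,0,0,0,0,0,0,0,0,0,0,0,0,0,0,0,0,0,0,0,0,0,0,0,0,0,0,0,0,0,0,0,0,0],
)

```text
time: 32.67
position: [0.62, -0.3436, -0.0334]
tool_rot: [0.988, 0.157, 0.001, 0.001]
force: [0.2, -0.6, 0.2]
finger_gap: 0.0681
```

Call:
jog_arm(
  plan=[0,0,0,0,0,0,0,0,0,0,0,0,0,0,0,0,0,0,0,0,0,0,0,0,0,0,0,0,0,0,0,0,0,0,0,0,0,0,0,0,0,0,0,0,0,0,0,0,0,0,0,0,0,0,0,0,0,0,0,0],
  claw=1,
)

```text
time: 33.5
position: [0.6216, -0.3433, -0.0296]
tool_rot: [0.988, 0.157, 0.002, 0.001]
force: [-0.1, 0.6, 0.3]
finger_gap: 0.0524
```

```bash
python3 -c "
from h import *
c=wrist('w18');ring(c,.6192,-.3425,.028,.007,.0045);to(.6192,-.3425,-.033,17.5)
cv2.imwrite('pics/z18.png',cv2.resize(c['frame'][180:320,180:380,::-1],(800,560)))
"
```

```text
t 33.5 pos [ 0.6216 -0.3433 -0.0296] q [9.876e-01 1.570e-01 1.700e-03 8.000e-04] F [-0.1  0.6  0.3] gap 0.052415789461587724
ring [ 0.6238 -0.3424  0.008 ] mid [ 0.6205 -0.3415  0.0071] span [0.0601 0.0641 0.009 ] 5626
t 33.55 yaw 18.1 shift [-0.0024  0.0008 -0.0034] rot [ 0.001   0.0037 -0.0098] F [-0.5  0.1  1.7] gap 0.0529 j7 [ 0.56  0.99 -0.18  1.47  0.23  0.7  -0.97]
```

View pics/z18.png

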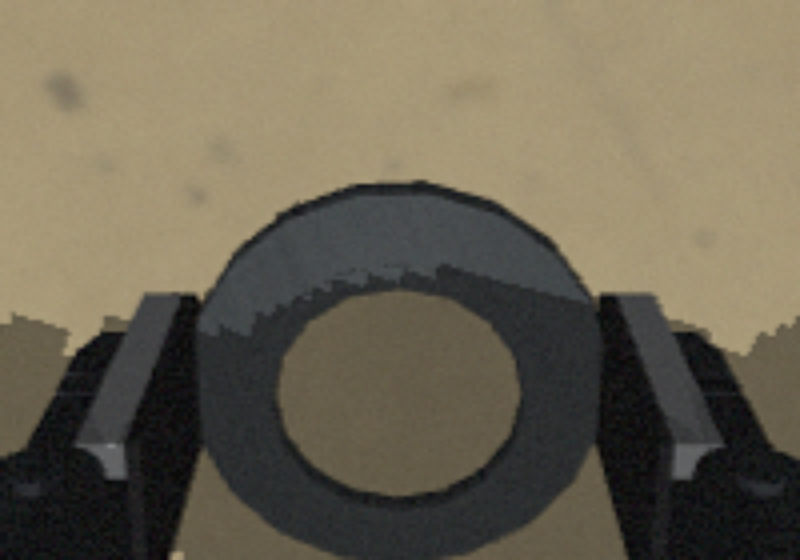

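The disc spring is held across its edge. I'll lift it to the mandrel.

Call:
jog_arm(
  plan=[0,0,0.003,0,0,0,0,0,0.01,0,0,0,0,0,0.02,0,0,0,0,0,0.025,0,0,0,0,0,0.025,0,0,0,0,0,0.025,0,0,0,0,0,0.02,0,0,0,0,0,0.008,0,0,0,0,0,0,0,0,0,0,0,0,0,0,0],
)

```text
time: 34.38
position: [0.6191, -0.3421, 0.115]
tool_rot: [0.988, 0.157, 0.001, 0.0]
force: [-0.5, -0.0, -0.2]
finger_gap: 0.0525
```

Call:
jog_arm(
  plan=[-0.006,0.003,0,0,0,0,-0.014,0.007,0,0,0,0,-0.02,0.01,0,0,0,0,-0.024,0.012,0,0,0,0,-0.024,0.012,0,0,0,0,-0.022,0.012,0,0,0,0,-0.018,0.01,0,0,0,0,-0.01,0.006,0,0,0,0,-0.005,0.003,0,0,0,0,0,0,0,0,0,0],
)

```text
time: 35.22
position: [0.4549, -0.2569, 0.1009]
tool_rot: [0.987, 0.157, -0.01, -0.008]
force: [0.5, -0.6, -0.8]
finger_gap: 0.053
```

```bash
cat >> h.py <<'E'
def held(c,z0,R):
    P=cloud(c,c['tool_from_camera']);q=P[(np.hypot(P[...,0],P[...,1])<R+.006)&(np.abs(P[...,2]-z0)<.005)&(np.abs(P[...,1])<R-.004)]
    print("held",len(q),np.percentile(q,[1,99],0).round(4).tolist(),np.median(q,0).round(4))
E
python3 -c "
from h import *
c=wrist('w19');held(c,-.037,.028);to(.4588,-.2585,.08,18)
"
```

```text
t 35.2167 pos [ 0.4549 -0.2569  0.1009] q [ 0.9875  0.1571 -0.0105 -0.0081] F [ 0.5 -0.6 -0.8] gap 0.05304487529670879
held 5003 [[-0.0277, -0.0234, -0.0405], [0.0252, 0.0234, -0.033]] [ 0.0067 -0.     -0.038 ]
t 35.27 yaw 18.1 shift [ 0.0031 -0.0012 -0.0209] rot [-0.0125 -0.0226 -0.0013] F [-0.9  0.  -1.4] gap 0.0524 j7 [ 0.6   0.62 -0.21  1.94  0.2   0.63 -0.99]
```

Call:
jog_arm(
  plan=[0.001,0,-0.001,-0.003,-0.005,0,0.001,0,-0.002,-0.003,-0.005,0,0.001,-0.001,-0.002,-0.003,-0.005,0,0,0,-0.002,-0.002,-0.004,0,0,0,-0.001,0,0,0,0,0,0,0,0,0,0,0,0,0,0,0,0,0,0,0,0,0,0,0,0,0,0,0,0,0,0,0,0,0],
)

```text
time: 36.1
position: [0.4636, -0.2604, 0.0907]
tool_rot: [0.988, 0.157, 0.001, 0.0]
force: [0.2, -0.5, -0.3]
finger_gap: 0.0525
```

```bash
python3 -c "
from h import *
c=wrist('w20');held(c,-.035,.028);to(.4598,-.2582,.03,18)
P=cloud(c);d=np.hypot(P[...,0]-.459,P[...,1]+.258)
for lo,hi in((.08,.0925),(.0935,.1)):
    q=P[(P[...,2]>lo)&(P[...,2]<hi)&(d<.0165)];print(len(q),q.min(0).round(4),q.max(0).round(4),q.mean(0).round(4))
"
```

```text
t 36.1 pos [ 0.4636 -0.2604  0.0907] q [9.876e-01 1.569e-01 1.100e-03 5.000e-04] F [ 0.2 -0.5 -0.3] gap 0.05253018118291664
held 4776 [[-0.0277, -0.0234, -0.0399], [0.0253, 0.0234, -0.0326]] [ 0.0074 -0.     -0.0378]
t 36.15 yaw 18.1 shift [-0.0039  0.0022 -0.0608] rot [ 0.0006  0.0025 -0.0009] F [ 1.3  0.  -0.9] gap 0.0526 j7 [ 0.59  0.63 -0.2   1.95  0.22  0.58 -1.01]
278 [ 0.4443 -0.2722  0.0808] [ 0.4589 -0.2513  0.092 ] [ 0.4507 -0.2628  0.0871]
60 [ 0.4543 -0.2617  0.0936] [ 0.4595 -0.2543  0.0971] [ 0.457  -0.2582  0.0955]
```

Call:
jog_arm(
  plan=[-0.002,0.001,0,0,0.001,0,-0.001,0.001,-0.001,0,0.001,0,-0.001,0,-0.002,0,0,0,0,0,-0.002,0,0,0,0,0,-0.001,0,0,0,0,0,0,0,0,0,0,0,0,0,0,0,0,0,0,0,0,0,0,0,0,0,0,0,0,0,0,0,0,0],
)

```text
time: 36.98
position: [0.4591, -0.2582, 0.0843]
tool_rot: [0.988, 0.157, 0.0, 0.0]
force: [-0.1, 0.8, 0.1]
finger_gap: 0.0522
```

```bash
python3 -c "
from h import *
to(.4593,-.2580,.03,18)
"
```

```text
t 36.98 yaw 18.0 shift [ 0.0002  0.0002 -0.0543] rot [ 0.0007  0.0003 -0.0009] F [-0.1  0.8  0.1] gap 0.0522 j7 [ 0.59  0.63 -0.2   1.97  0.22  0.56 -1.01]
```

Call:
jog_arm(
  plan=[0,0,-0.003,0,0,0,0,0,-0.004,0,0,0,0,0,-0.005,0,0,0,0,0,-0.005,0,0,0,0,0,-0.004,0,0,0,0,0,-0.003,0,0,0,0,0,-0.002,0,0,0,0,0,-0.001,0,0,0,0,0,0,0,0,0,0,0,0,0,0,0],
)

```text
time: 37.82
position: [0.4588, -0.258, 0.0536]
tool_rot: [0.988, 0.157, -0.0, -0.0]
force: [-0.4, 0.4, -1.1]
finger_gap: 0.0528
```

```bash
python3 -c "
from h import *
to(.4593,-.2580,.03,18)
"
```

```text
t 37.82 yaw 18.1 shift [ 0.0005 -0.     -0.0236] rot [ 0.0001 -0.0007 -0.001 ] F [-0.4  0.4 -1.1] gap 0.0528 j7 [ 0.58  0.69 -0.18  1.99  0.24  0.49 -1.03]
```

Call:
jog_arm(
  plan=[0,0,-0.003,0,0,0,0,0,-0.004,0,0,0,0,0,-0.004,0,0,0,0,0,-0.003,0,0,0,0,0,-0.003,0,0,0,0,0,-0.002,0,0,0,0,0,-0.001,0,0,0,0,0,0,0,0,0,0,0,0,0,0,0,0,0,0,0,0,0],
)

```text
time: 38.65
position: [0.4592, -0.2581, 0.0316]
tool_rot: [0.988, 0.157, -0.0, 0.0]
force: [0.6, 0.1, -1.2]
finger_gap: 0.0527
```

```bash
python3 -c "
from h import *
to(.4593,-.2580,.03,18)
"
```

```text
t 38.65 yaw 18.1 shift [ 0.0001  0.0001 -0.0016] rot [ 0.0004  0.     -0.001 ] F [ 0.6  0.1 -1.2] gap 0.0527 j7 [ 0.56  0.72 -0.16  1.99  0.25  0.44 -1.04]
```

Within 2 mm of the washer. I'll release and lift away.

Call:
jog_arm(
  plan=[0,0,0,0,0,0,0,0,0,0,0,0,0,0,0,0,0,0,0,0,0,0,0,0,0,0,0,0,0,0,0,0,0,0,0,0,0,0,0.004,0,0,0,0,0,0.01,0,0,0,0,0,0.02,0,0,0,0,0,0.025,0,0,0],
  claw=0,
)

```text
time: 39.48
position: [0.4564, -0.2566, 0.0905]
tool_rot: [0.988, 0.157, -0.003, -0.002]
force: [0.3, 0.4, -1.1]
finger_gap: 0.0853
```

```bash
cat >> h.py <<'E'
def sectors(c,x,y,r0,r1,lo,hi):
    P=cloud(c);d=np.hypot(P[...,0]-x,P[...,1]-y);a=np.arctan2(P[...,1]-y,P[...,0]-x)
    for k in range(-4,4):
        q=P[(d>r0)&(d<r1)&(a>k*np.pi/4)&(a<(k+1)*np.pi/4)&(P[...,2]<hi)&(P[...,2]>lo)];print(k*45,len(q),np.median(q[:,2]).round(4) if len(q) else '',end=' | ')
    print()
E
python3 -c "
from h import *
c=wrist('w21');ring(c,.4588,-.258,.028,.0655,.0045)
sectors(c,.4588,-.2583,.0175,.021,.03,.08);sectors(c,.4588,-.2583,.025,.0275,.03,.08);sectors(c,.4588,-.2583,.029,.0305,.03,.08)
to(.37,-.27,.15,18)
"
```

```text
t 39.4833 pos [ 0.4564 -0.2566  0.0905] q [ 0.9876  0.1572 -0.0032 -0.0021] F [ 0.3  0.4 -1.1] gap 0.08525399491339496
ring [ 0.4636 -0.257   0.067 ] mid [ 0.4589 -0.2586  0.0655] span [0.0592 0.0595 0.009 ] 2764
-180 0  | -135 47 0.0696 | -90 94 0.0695 | -45 110 0.0688 | 0 125 0.0687 | 45 111 0.0687 | 90 93 0.0694 | 135 34 0.0695 | 
-180 65 0.0672 | -135 75 0.0668 | -90 89 0.0665 | -45 137 0.0644 | 0 158 0.0627 | 45 130 0.0649 | 90 81 0.0663 | 135 66 0.0668 | 
-180 5 0.0652 | -135 8 0.061 | -90 55 0.0606 | -45 84 0.0602 | 0 108 0.0588 | 45 64 0.0591 | 90 31 0.0598 | 135 4 0.0652 | 
t 39.53 yaw 18.1 shift [-0.0893 -0.012   0.0547] rot [ 0.0007  0.     -0.0014] F [0.8 0.2 2.9] gap 0.0855 j7 [ 0.59  0.62 -0.2   1.96  0.22  0.58 -1.01]
```

The spring is flat: bore rim 0.069 all round, as expected. Next is the thrust ring; I'll turn the yaw so the camera stays off the pin.

Call:
jog_arm(
  plan=[0,0,0.01,0,0,-0.07,-0.004,-0.001,0.01,0,0,-0.11,-0.01,-0.002,0,0,0,-0.11,-0.012,-0.002,0,0,0,-0.11,-0.014,-0.002,0,0,0,-0.11,-0.014,-0.002,0,0,0,-0.11,-0.012,-0.002,0,0,0,-0.11,-0.01,-0.001,0,0,0,-0.1,-0.005,-0.001,0,0,0,-0.07,0,0,0,0,0,0],
  claw=0.25,
)

```text
time: 40.37
position: [0.3803, -0.2725, 0.1285]
tool_rot: [0.951, -0.309, 0.009, 0.005]
force: [-0.6, -0.7, 1.0]
finger_gap: 0.0641
```

```bash
python3 -c "
from h import *
c=wrist('w22');ring(c,.371,-.2705,.024,.012,.004);to(.371,-.2705,.05,-40)
"
```

```text
t 40.3667 pos [ 0.3803 -0.2725  0.1285] q [ 0.951  -0.3091  0.0086  0.005 ] F [-0.6 -0.7  1. ] gap 0.06405529086075519
ring [ 0.372  -0.2707  0.0124] mid [ 0.3718 -0.2703  0.0113] span [0.0466 0.0475 0.0066] 929
t 40.42 yaw -35.8 shift [-0.0101  0.0019 -0.0785] rot [ 0.0155  0.0134 -0.0732] F [-0.7 -0.2 -1.1] gap 0.064 j7 [ 0.52  0.49  0.05  2.11 -0.04  0.53 -1.6 ]
```

Call:
jog_arm(
  plan=[-0.002,0,-0.004,0.003,0.003,-0.01,-0.002,0.001,-0.01,0.003,0.003,-0.01,-0.002,0.001,-0.014,0.003,0.003,-0.01,-0.001,0,-0.016,0.003,0.002,-0.01,0,0,-0.016,0,0,0,0,0,-0.016,0,0,0,0,0,-0.012,0,0,0,0,0,-0.008,0,0,0,0,0,-0.003,0,0,0,0,0,0,0,0,0],
)

```text
time: 41.25
position: [0.3785, -0.2687, 0.0216]
tool_rot: [0.947, -0.321, 0.004, -0.001]
force: [0.2, -0.4, 0.5]
finger_gap: 0.0638
```

```bash
python3 -c "
from h import *
c=wrist('w23');ring(c,.371,-.2705,.024,.012,.004);to(.3718,-.2703,-.031,-38)
"
```

```text
t 41.25 pos [ 0.3785 -0.2687  0.0216] q [ 0.947  -0.3212  0.0037 -0.0011] F [ 0.2 -0.4  0.5] gap 0.06381499847444892
ring [ 0.3723 -0.2709  0.0123] mid [ 0.3719 -0.2705  0.0112] span [0.0471 0.0471 0.0066] 2124
t 41.3 yaw -37.5 shift [-0.0068 -0.0015 -0.0529] rot [ 0.0005  0.008  -0.0092] F [-0.7  0.1 -0.5] gap 0.0638 j7 [ 0.54  0.69  0.02  2.17 -0.07  0.27 -1.6 ]
```

Call:
jog_arm(
  plan=[-0.002,-0.001,-0.001,0,0.003,0,-0.002,0,-0.002,0,0.003,0,-0.001,0,-0.003,0,0.002,0,-0.001,0,-0.003,0,0,0,0,0,-0.003,0,0,0,0,0,-0.003,0,0,0,0,0,-0.003,0,0,0,0,0,-0.001,0,0,0,0,0,0,0,0,0,0,0,0,0,0,0],
)

```text
time: 42.13
position: [0.3736, -0.2714, 0.0045]
tool_rot: [0.947, -0.321, -0.0, 0.001]
force: [0.1, 0.4, -0.4]
finger_gap: 0.0638
```

```bash
python3 -c "
from h import *
to(.3719,-.2704,-.031,-38)
"
```

```text
t 42.13 yaw -37.5 shift [-0.0017  0.001  -0.0355] rot [ 0.001  -0.0006 -0.0089] F [ 0.1  0.4 -0.4] gap 0.0638 j7 [ 0.5   0.73  0.1   2.18 -0.28  0.24 -1.38]
```

Call:
jog_arm(
  plan=[-0.001,0.001,-0.002,0,0,0,0,0,-0.002,0,0,0,0,0,-0.002,0,0,0,0,0,-0.003,0,0,0,0,0,-0.003,0,0,0,0,0,-0.003,0,0,0,0,0,-0.002,0,0,0,0,0,-0.001,0,0,0,0,0,0,0,0,0,0,0,0,0,0,0],
)

```text
time: 42.97
position: [0.3731, -0.2709, -0.0143]
tool_rot: [0.947, -0.32, -0.0, 0.002]
force: [-0.1, 1.3, 0.3]
finger_gap: 0.0641
```

```bash
python3 -c "
from h import *
to(.3719,-.2704,-.031,-38)
"
```

```text
t 42.97 yaw -37.3 shift [-0.0012  0.0005 -0.0167] rot [ 0.0027 -0.0016 -0.0116] F [-0.1  1.3  0.3] gap 0.0641 j7 [ 0.41  0.79  0.22  2.19 -0.72  0.24 -0.94]
```

Call:
jog_arm(
  plan=[-0.001,0,-0.001,0,0,0,0,0,-0.001,0,0,0,0,0,-0.001,0,0,0,0,0,-0.001,0,0,0,0,0,-0.001,0,0,0,0,0,0,0,0,0,0,0,0,0,0,0,0,0,0,0,0,0,0,0,0,0,0,0,0,0,0,0,0,0],
)

```text
time: 43.8
position: [0.3726, -0.2711, -0.0191]
tool_rot: [0.947, -0.32, 0.0, 0.001]
force: [-0.0, -0.3, -0.2]
finger_gap: 0.0641
```

```bash
python3 -c "
from h import *
to(.3719,-.2704,-.028,-38)
"
```

```text
t 43.8 yaw -37.3 shift [-0.0007  0.0007 -0.0089] rot [ 0.0028 -0.0007 -0.0116] F [-0.  -0.3 -0.2] gap 0.0641 j7 [ 0.4   0.8   0.24  2.19 -0.81  0.24 -0.86]
```

Call:
jog_arm(
  plan=[-0.001,0.001,-0.001,0,0,0,0,0,-0.001,0,0,0,0,0,-0.001,0,0,0,0,0,-0.001,0,0,0,0,0,-0.001,0,0,0,0,0,-0.001,0,0,0,0,0,-0.001,0,0,0,0,0,0,0,0,0,0,0,0,0,0,0,0,0,0,0,0,0],
)

```text
time: 44.63
position: [0.3719, -0.2704, -0.0267]
tool_rot: [0.947, -0.32, 0.0, 0.002]
force: [0.8, -0.2, -0.0]
finger_gap: 0.0642
```

```bash
python3 -c "
from h import *
to(.3719,-.2704,-.028,-38)
"
```

```text
t 44.63 yaw -37.3 shift [ 0.      0.     -0.0013] rot [ 0.0031 -0.0004 -0.0114] F [ 0.8 -0.2 -0. ] gap 0.0642 j7 [ 0.39  0.82  0.26  2.2  -0.93  0.24 -0.74]
```

Call:
jog_arm(
  plan=[0,0,-0.001,0,0,0,0,0,-0.001,0,0,0,0,0,-0.001,0,0,0,0,0,0,0,0,0,0,0,0,0,0,0,0,0,0,0,0,0,0,0,0,0,0,0,0,0,0,0,0,0,0,0,0,0,0,0,0,0,0,0,0,0],
)

```text
time: 45.47
position: [0.372, -0.2705, -0.0299]
tool_rot: [0.947, -0.32, 0.0, 0.002]
force: [-0.6, -0.1, 0.0]
finger_gap: 0.0638
```

```bash
python3 -c "
from h import *
to(.3719,-.2704,-.031,-38)
"
```

```text
t 45.47 yaw -37.3 shift [-0.0001  0.0001 -0.0011] rot [ 0.0032 -0.0001 -0.0114] F [-0.6 -0.1  0. ] gap 0.0638 j7 [ 0.39  0.83  0.27  2.2  -0.97  0.24 -0.7 ]
```

Call:
jog_arm(
  plan=[0,0,-0.001,0,0,0,0,0,0,0,0,0,0,0,0,0,0,0,0,0,0,0,0,0,0,0,0,0,0,0,0,0,0,0,0,0,0,0,0,0,0,0,0,0,0,0,0,0,0,0,0,0,0,0,0,0,0,0,0,0],
  claw=1,
)

```text
time: 46.3
position: [0.3732, -0.2709, -0.0286]
tool_rot: [0.947, -0.32, 0.003, 0.001]
force: [-0.3, -0.4, 3.1]
finger_gap: 0.0459
```

```bash
python3 -c "
from h import *
c=wrist('w24');to(.3719,-.2704,-.031,-38);ring(c,.371,-.2705,.024,.012,.004)
"
```

```text
t 46.3 pos [ 0.3732 -0.2709 -0.0286] q [ 0.9473 -0.3205  0.0026  0.001 ] F [-0.3 -0.4  3.1] gap 0.04589815624152314
t 46.35 yaw -37.4 shift [-0.0013  0.0005 -0.0025] rot [ 0.0036  0.0044 -0.0108] F [ 0.2 -0.2  0.3] gap 0.0456 j7 [ 0.39  0.82  0.27  2.2  -0.98  0.24 -0.68]
ring [ 0.3735 -0.2714  0.0123] mid [ 0.3734 -0.2734  0.0118] span [0.05   0.0548 0.008 ] 4052
```

Gripped. I'll lift gently because j5 and j6 are near their limits.

Call:
jog_arm(
  plan=[0,0,0.002,0,0,0,0,0,0.004,0,0,0,0,0,0.006,0,0,0,0,0,0.008,0,0,0,0,0,0.008,0,0,0,0,0,0.01,0,0,0,0,0,0.01,0,0,0,0,0,0.01,0,0,0,0,0,0.006,0,0,0,0,0,0,0,0,0],
)

```text
time: 47.18
position: [0.3724, -0.2701, 0.0415]
tool_rot: [0.947, -0.321, 0.002, 0.001]
force: [0.3, 0.4, -1.4]
finger_gap: 0.0452
```

Call:
jog_arm(
  plan=[0,0,0.006,0,0,0,0,0,0.01,0,0,0,0,0,0.012,0,0,0,0,0,0.012,0,0,0,0,0,0.01,0,0,0,0,0,0.008,0,0,0,0,0,0.004,0,0,0,0,0,0,0,0,0,0,0,0,0,0,0,0,0,0,0,0,0],
)

```text
time: 48.02
position: [0.3706, -0.2679, 0.1063]
tool_rot: [0.947, -0.321, -0.0, -0.001]
force: [0.5, -0.4, -0.3]
finger_gap: 0.0455
```

```bash
python3 -c "
from h import *
c=wrist('w25');to(.4588,-.2583,.085,-37);held(c,-.0405,.024)
cv2.imwrite('pics/w25z.png',c['frame'][:,:,::-1])
"
```

```text
t 48.0167 pos [ 0.3706 -0.2679  0.1063] q [ 9.471e-01 -3.209e-01 -1.000e-04 -7.000e-04] F [ 0.5 -0.4 -0.3] gap 0.045514106713719756
t 48.07 yaw -37.4 shift [ 0.0883  0.0096 -0.0212] rot [-0.0015  0.0001  0.0077] F [ 0.2  0.2 -1.7] gap 0.0458 j7 [ 0.12  0.62  0.67  2.15 -0.69  0.6  -0.94]
held 3529 [[-0.0234, -0.0197, -0.0426], [0.022, 0.0196, -0.0358]] [ 0.0009  0.0001 -0.0411]
```

View pics/w25z.png

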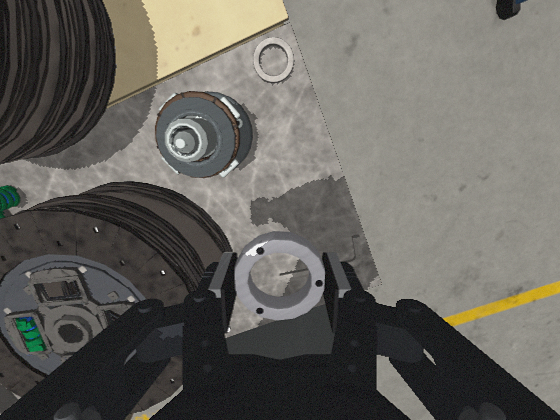

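Wrist view: the thrust ring is held level at (280,280), and hub, washer and spring are stacked neatly at (200,135). I'll measure the barrel from here.

```bash
python3 -c "
from h import *
c=dict(np.load('w25.npz'));P=cloud(c);d=np.hypot(P[...,0]-.4585,P[...,1]+.258)
for lo,hi,r in((.084,.0915,.0165),(.0935,.1,.01)):
    q=P[(P[...,2]>lo)&(P[...,2]<hi)&(d<r)];print(len(q),np.percentile(q,[1,99],0).round(4).tolist(),np.percentile(q,[1,99],0).mean(0).round(4))
"
```

```text
1114 [[0.4445, -0.2719, 0.0842], [0.4703, -0.2463, 0.0912]] [ 0.4574 -0.2591  0.0877]
137 [[0.4536, -0.2618, 0.0936], [0.4611, -0.2542, 0.0976]] [ 0.4574 -0.258   0.0956]
```

Call:
jog_arm(
  plan=[0.005,0.001,0,0,0,0,0.01,0.001,0,0,0,0,0.014,0.001,0,0,0,0,0.015,0.002,0,0,0,0,0.014,0.001,0,0,0,0,0.01,0.001,0,0,0,0,0.006,0.001,0,0,0,0,0.003,0,0,0,0,0,0,0,0,0,0,0,0,0,0,0,0,0],
)

```text
time: 48.9
position: [0.4538, -0.2569, 0.103]
tool_rot: [0.947, -0.321, -0.003, -0.001]
force: [-0.4, -0.7, -0.5]
finger_gap: 0.0456
```

```bash
python3 -c "
from h import *
to(.459,-.2586,.04,-37)
"
```

```text
t 48.9 yaw -37.4 shift [ 0.0052 -0.0017 -0.063 ] rot [-0.0045 -0.0046  0.0069] F [-0.4 -0.7 -0.5] gap 0.0456 j7 [ 0.02  0.7   0.69  1.98 -0.68  0.71 -1.09]
```

Call:
jog_arm(
  plan=[0.001,0,-0.001,-0.002,-0.002,0,0.001,-0.001,-0.001,-0.001,-0.001,0,0.001,0,-0.002,0,0,0,0,0,-0.002,0,0,0,0,0,-0.002,0,0,0,0,0,-0.001,0,0,0,0,0,0,0,0,0,0,0,0,0,0,0,0,0,0,0,0,0,0,0,0,0,0,0],
)

```text
time: 49.73
position: [0.4538, -0.2587, 0.0932]
tool_rot: [0.946, -0.323, -0.002, -0.001]
force: [-0.7, 0.2, -0.6]
finger_gap: 0.0454
```

```bash
python3 -c "
from h import *
to(.4585,-.2588,.04,-37)
"
```

```text
t 49.73 yaw -37.7 shift [ 0.0047 -0.0001 -0.0532] rot [-0.0022 -0.003   0.0117] F [-0.7  0.2 -0.6] gap 0.0454 j7 [ 0.04  0.71  0.67  1.99 -0.7   0.69 -1.07]
```

Call:
jog_arm(
  plan=[0.001,0,0,-0.001,-0.001,0,0.001,0,0,-0.001,-0.001,0,0.001,0,0,0,0,0,0.001,0,0,0,0,0,0,0,0,0,0,0,0,0,0,0,0,0,0,0,0,0,0,0,0,0,0,0,0,0,0,0,0,0,0,0,0,0,0,0,0,0],
)

```text
time: 50.57
position: [0.4586, -0.2587, 0.0935]
tool_rot: [0.947, -0.323, -0.0, 0.0]
force: [0.5, -0.2, -0.2]
finger_gap: 0.0455
```

```bash
python3 -c "
from h import *
to(.4585,-.2588,.04,-37)
"
```

```text
t 50.57 yaw -37.6 shift [-0.0001 -0.0001 -0.0535] rot [ 0.0003 -0.0002  0.0112] F [ 0.5 -0.2 -0.2] gap 0.0455 j7 [ 0.03  0.72  0.67  1.98 -0.7   0.69 -1.08]
```

Call:
jog_arm(
  plan=[0,0,-0.003,0,0,0,0,0,-0.004,0,0,0,0,0,-0.005,0,0,0,0,0,-0.005,0,0,0,0,0,-0.004,0,0,0,0,0,-0.003,0,0,0,0,0,-0.002,0,0,0,0,0,-0.001,0,0,0,0,0,0,0,0,0,0,0,0,0,0,0],
)

```text
time: 51.4
position: [0.458, -0.2585, 0.0626]
tool_rot: [0.946, -0.323, -0.001, 0.0]
force: [0.5, -0.2, -1.5]
finger_gap: 0.0455
```

```bash
python3 -c "
from h import *
to(.4585,-.2588,.04,-37)
"
```

```text
t 51.4 yaw -37.7 shift [ 0.0005 -0.0003 -0.0226] rot [-0.0005 -0.0017  0.0116] F [ 0.5 -0.2 -1.5] gap 0.0455 j7 [ 0.07  0.76  0.62  2.   -0.75  0.63 -1.04]
```

Call:
jog_arm(
  plan=[0,0,-0.003,0,0,0,0,0,-0.004,0,0,0,0,0,-0.004,0,0,0,0,0,-0.003,0,0,0,0,0,-0.002,0,0,0,0,0,-0.002,0,0,0,0,0,-0.001,0,0,0,0,0,0,0,0,0,0,0,0,0,0,0,0,0,0,0,0,0],
)

```text
time: 52.23
position: [0.4583, -0.2587, 0.0418]
tool_rot: [0.946, -0.323, -0.001, 0.0]
force: [-0.4, -0.3, -0.4]
finger_gap: 0.0455
```

```bash
python3 -c "
from h import *
to(.4585,-.2588,.04,-37)
"
```

```text
t 52.23 yaw -37.7 shift [ 0.0002 -0.0001 -0.0018] rot [-0.     -0.0011  0.0115] F [-0.4 -0.3 -0.4] gap 0.0455 j7 [ 0.09  0.79  0.58  2.   -0.78  0.59 -1.01]
```

Underside is about 2 mm above the spring. I'll release and lift.

Call:
jog_arm(
  plan=[0,0,-0.001,0,0,0,0,0,0,0,0,0,0,0,0,0,0,0,0,0,0,0,0,0,0,0,0,0,0,0,0,0,0,0,0,0,0,0,0.004,0,0,0,0,0,0.01,0,0,0,0,0,0.02,0,0,0,0,0,0.025,0,0,0],
  claw=0,
)

```text
time: 53.07
position: [0.4558, -0.2572, 0.0999]
tool_rot: [0.946, -0.323, -0.004, -0.0]
force: [0.3, -0.8, -0.0]
finger_gap: 0.0857
```

Call:
jog_arm(
  plan=[-0.005,0,0.01,0,0,0,-0.01,0,0.01,0,0,0,-0.015,0,0.005,0,0,0,-0.015,0,0,0,0,0,-0.015,0,0,0,0,0,-0.01,0,0,0,0,0,-0.004,0,0,0,0,0,0,0,0,0,0,0,0,0,0,0,0,0,0,0,0,0,0,0],
)

```text
time: 53.9
position: [0.3814, -0.259, 0.1346]
tool_rot: [0.947, -0.323, 0.003, 0.0]
force: [0.1, -0.0, 0.1]
finger_gap: 0.0854
```

```bash
python3 -c "
from h import *
c=wrist('w26')
for r in((.0172,.0225,.072,.086),(.025,.0275,.05,.075),(.0288,.0305,.05,.07),(.032,.034,.045,.06)): sectors(c,.4583,-.2585,*r)
ring(c,.4583,-.2585,.024,.081,.0035)
from workcell import optics
s=optics.read_camera('scene');T=s['T'];p=np.linalg.inv(T)@[.458,-.258,.06,1]
u=int(s['cx']+s['fx']*p[0]/-p[2]);v=int(s['cy']-s['fy']*p[1]/-p[2]);print(u,v)
a=cv2.resize(s['frame'][max(v-40,0):v+40,u-50:u+50,::-1],(400,320),interpolation=cv2.INTER_CUBIC)
p=np.linalg.inv(c['T'])@[.458,-.258,.06,1];u=int(c['cx']+c['fx']*p[0]/-p[2]);v=int(c['cy']-c['fy']*p[1]/-p[2]);print(u,v)
b=cv2.resize(c['frame'][max(v-64,0):max(v-64,0)+128,max(u-80,0):max(u-80,0)+160,::-1],(400,320),interpolation=cv2.INTER_CUBIC)
cv2.imwrite('pics/fin.png',np.hstack([a,b]))
"
```

```text
t 53.9 pos [ 0.3814 -0.259   0.1346] q [ 9.465e-01 -3.226e-01  2.900e-03  2.000e-04] F [ 0.1 -0.   0.1] gap 0.0854311759624257
-180 142 0.0817 | -135 150 0.0817 | -90 169 0.0818 | -45 153 0.0817 | 0 145 0.0818 | 45 148 0.0817 | 90 149 0.0815 | 135 146 0.0816 | 
-180 76 0.0669 | -135 85 0.0668 | -90 88 0.0663 | -45 69 0.0659 | 0 22 0.0659 | 45 0  | 90 0  | 135 28 0.0667 | 
-180 59 0.0607 | -135 64 0.0607 | -90 67 0.0606 | -45 61 0.0607 | 0 42 0.0606 | 45 0  | 90 3 0.0607 | 135 27 0.0604 | 
-180 33 0.0534 | -135 23 0.0536 | -90 31 0.0535 | -45 22 0.0532 | 0 20 0.0536 | 45 3 0.0539 | 90 15 0.0531 | 135 17 0.0538 | 
ring [ 0.4577 -0.2588  0.0815] mid [ 0.4571 -0.2581  0.0812] span [0.0474 0.0479 0.007 ] 1920
321 241
222 139
```

View pics/fin.png

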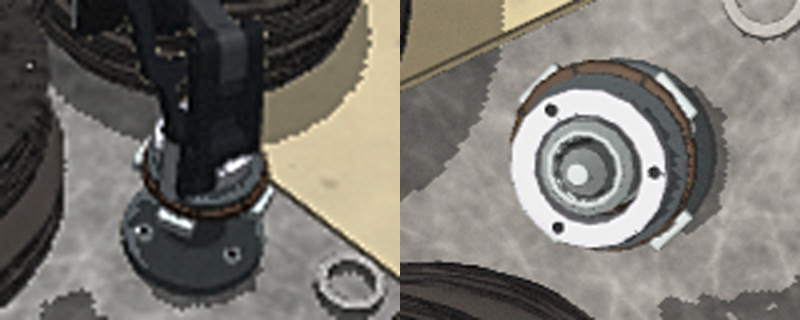

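The wrist view shows the complete, level stack. Measured tops are flange 0.053, washer 0.061, spring in place, and thrust ring 0.0817 all round. The spacer has not been touched. I'll settle the arm, which is clear, and hand in.

Call:
jog_arm(
  plan=[0,0,0.01,0,0,0,0,0,0.01,0,0,0,0,0,0.01,0,0,0,0,0,0.005,0,0,0,0,0,0,0,0,0,0,0,0,0,0,0,0,0,0,0,0,0,0,0,0,0,0,0,0,0,0,0,0,0,0,0,0,0,0,0],
)

```text
time: 54.83
position: [0.3832, -0.259, 0.173]
tool_rot: [0.947, -0.321, 0.003, 0.001]
force: [-0.3, -0.6, -0.3]
finger_gap: 0.0855
```

```bash
python3 -c "
from workcell import sign_off
print(sign_off())"
```

```text
the job is handed in; nothing more can be done
None
```

The damper pack is built on the mandrel and handed in at about 55 s. The hub is down on the seat, with the brown friction washer, the disc spring and the thrust ring over its barrel in that order. The spacer was left where it lay.

The last depth check, with the gripper open and clear, read as follows:

| Part | Measured top | Expected top |
|---|---|---|
| Hub flange | 53–54 mm | 53 mm |
| Friction washer | 60.6 mm | 60 mm |
| Disc spring (bore rim, measured just after placing) | 69 mm | 69 mm |
| Thrust ring | 81.7 mm, level all round | 81 mm |

- **Hidden parts of the check:** a quarter of the washer and spring edge was hidden from the camera in the last view. The washer had read level all round when it was placed. The spring's bore rim had too, except for one sector on the robot's side that the camera could not see.
- **First grasp missed:** the stated fingertip position did not match the camera. The tips stood 30–43 mm behind the reported TCP, not 8 mm ahead of it, so the first attempt on the hub closed on air without moving it. I used the measured value from then on.
- **Forces:** wrist force stayed within a few newtons in every reading I took.

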